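Clamp a casting mould in its quick-clamp fixture

ROBOT

A 6-joint arm with a two-finger parallel gripper is mounted at the origin on a cart in front of the work surface, level with it; the furniture and walls round the work are solid. World frame = base frame: x ahead of the robot, y to its left, z up, the work surface at z = 0. Lengths are in m, angles in rad, forces in N, time in s.
With the tool pointing down it reaches from about 0.375 to 0.9 m from the base axis. Payload 3.1 kg.
Tool frame: the origin (TCP) lies on the centre line of the jaws, within the pads' length; the fingertips stand ahead of it and the grasp point (between the pads) lies 3 mm ahead of it (robot.tip_reach is the z of the fingertips in the tool frame, in m); z points along the fingers, y is the line along which they close (so a half turn about z gives the same grasp; the last joint's range is limited). The gripper opens to 87 mm and grips with 3 to 60 N. Pads are 19 mm wide; open, the fingers measure 117 mm over their backs; the gripper's body (75 mm by 190 mm) begins 51 mm behind the grasp point.
Start: joints at [-1.411, 0.527, 1.433, -0, 1.181, -0.178], TCP at [0.208, -0.589, 0.206] pointing down, gripper open.
Joint ranges: [-3.08, 3.08], [-0.75, 2.2], [0.22, 2.44], [-1.43, 4.57], [0, 2.65], [-2.85, 2.85]. Speed limits (rad/s): [2.79, 2.79, 3.14, 3.14, 3.14, 3.14].

INTERFACE

Orientations are given as a unit quaternion [x, y, z, w].
In Python, from rig import sensors, eyes, ticket, robot gives the robot as it stands.
- The arm moves only by the tool drive_tool, never from a script. Its argument "deltas" is a list that holds one entry, the list of rows, each a list of 6 numbers: the shift along the tool's x, y, z in mm, then the turn, a rotation vector about the tool's x, y, z in rad. A call has 1 to 8 rows; each row shifts and turns the commanded pose from where the row before left it, along the tool's axes as they then stand; what a row does not reach is not made up. A row lasts 1/12 s, in which the tool goes at most 41.7 mm and 7.16 degrees, less where a joint would pass 70% of its speed; a pose out of reach is approached as far as the arm can. A call is refused whole if a number of a shift passes 41.7 or a number of a turn 0.125, either way. A call with a gripper value outside its range is refused whole. "gripper" is the opening in per cent of the stroke, from 0 (shut) to 100 (fully open), set as the call begins (left out, the last holds). The fingers move at their own pace and stop on an object; "squeeze" is the grip in N (left out, the last holds). Time passes only in rows, so rows that do not move let the fingers close. It gives the time, the measured TCP pose, the force, the opening and the grip force at its end, in the units of the state.
- sensors.get_obs(): the state, without advancing time (a new reading comes with each control period).
- eyes.camera(name): name is "scene" or "side" or "wrist"; returns a dict with "img" (384x512x3 uint8, red, green, blue), "fov_y" (degrees; the focal length in pixels is half the picture's height over the tangent of half this angle, whatever the lens; pixels are square), "cx", "cy" (the principal point, pixels), "D" ([k1, k2, p1, p2, k3] as OpenCV has them; the pictures are not rectified), "xyz" and "attitude" of the camera in the world; the wrist camera has in their place "hand_eye" (4x4, takes a point from camera to tool coordinates, whose origin is the TCP and whose axes are the flange's). Camera axes: x right, y up, looking along -z (the intrinsics and any distortion apply to the point x, -y, -z); pixel columns grow to the right and rows downward; lengths in m; the calibration is good to about 2 mm. A picture is of the moment at which its call begins: read the wrist's pose just before it. There is no depth.
- ticket.hand_in(): hands the job in; it is judged then, once.
The state is a dict: "time": time; "q": joint angles; "joint_velocities": joint speeds; "joint_torque": joint torques, N m; "position": TCP position; "tool_rot": TCP orientation; "ft_force": force on the tool from outside, world axes, zero at the start; "moment": the same for the moment, N m; "grip_width": finger opening in m; "grip_force": force on a finger pad.
Only numpy, scipy, OpenCV 4.12 (cv2) and the standard library are available. Lean on these libraries where they do the work, as an engineer would, in place of code of your own. Each camera call takes 0.05 s, during which the arm holds its last target. There are 200 camera calls.

TASK

The closed casting mould stands partly out of its clamping fixture. Slide it fully home against the back stop, push the clamp strap round until it lies squarely across the mould against its stop pin, and then press the cam lever all the way down so that the mould is left clamped. Only push with the fingers: the mould must not be lifted or tipped, and the things standing around must stay where they are.

Things in the scene. Friction and masses are not known exactly. Their poses are not given: they have to be found in the camera images.
- clamp_base: Clamping fixture, fixed: dark base plate 116 x 149 mm, top at z = 10 mm. Origin on the worktop under the mould's home position. Axes: x along the channel to the back stop (away from the robot, turned left by a yaw of 0.2 to 0.4 rad), y to the left, z up. Channel: two white rails up to z = 18 mm, inner faces at y = +-23 mm, from x = -62 to 28 mm, flared at the mouth.
- mould: Closed two-part aluminium mould, a loose block 56 (x) x 44 (y) x 28 (z) mm with a dark parting line round its sides, 0.13 to 0.25 kg. Origin at the centre of its underside, axes as the fixture's. It stands in the channel (1 mm of play to each rail) 15 to 36 mm short of home; home: its origin at the fixture's x = 0, up to 3 mm short accepted. Its top is at z = 38 mm.
- stop_face (a point): Top middle of the face of the steel back stop: x = 28 mm, z = 32 mm in the fixture. The mould is home when it touches this face.
- stop_pin (a point): Top of the 9 mm pin that stops the strap: x = 15, y = 56 mm in the fixture, z = 63 mm.
- home (a point): Fixed point on the fixture's channel floor (z = 10 mm) where the mould's origin lies when the mould is home; axes as clamp_base.
- strap (a joint): Angle of the clamp strap about the upright post, rad. 0: it points along the fixture's -x, beside the channel (starts: -0.15 to 0.25); grows counter-clockwise seen from above, the free end going to the mould, to 1.571: along the fixture's -y, square across the mould, against the stop pin. Friction 0.08 N m, stays where left. Steel bar 20 mm wide, round ends 27 mm wide, 93 mm from axis to end.
- post_axis (a point): On the axis of the clamp post (12 mm stud at x = 0, y = 80 mm in the fixture), at the height of the strap's middle, z = 55 mm. With the lever up the strap lies between z = 50 and 60 mm; it sinks by up to 6 mm as the lever is pressed.
- pad_face (a point): Centre of the lower face of the round rubber pad (19 mm wide) under the free end of the strap, 80 mm from the post's axis. With the lever up it is 41 mm above the worktop, 3 mm over the top of the mould (1.3 mm at the lowest lever start). The nut and screw end above it reach z = 70 mm; the clevis on the post reaches z = 84 mm.
- lever (a joint): Angle of the cam lever from upright, rad. 0: straight up; grows as it is pressed outwards to the fixture's +y (away from the mould) and down, to its end stop at 1.48 (5 degrees above level). Starts: 0.1 to 0.45. The cam lowers the strap by 3.8 mm per rad; from about 0.8 on the pad presses on the mould. Self-locking: stays where left. Friction 0.16 N m: some 3 N at the grip.
- lever_pivot (a point): Fixed point on the lever's level pivot axis (along the fixture's x) at the top of the post, z = 74 mm; axes as clamp_base.
- lever_end (a point): Free end of the cam lever, on its centre line, 82 mm from the pivot. The outer 48 mm are a black grip 15 mm wide (along the pivot) and 12 mm thick.
- strap_pad: The rubber pad as a body; its origin is on the post's axis at strap height, so use pad_face for where it is.
- bioprinter: Furniture, fixed: the bench-top bioprinter on the right of the work, 0.29 x 0.33 m, 0.35 m high with its syringe head; its left side is at about y = -0.17 m, its front at x = 0.5 m. Cross over or in front of it.
- computer: Furniture, fixed: flat computer case, 0.38 x 0.34 m, 0.1 m high, behind and left of the work; its nearest corner at about x = 0.55, y = 0.07 m. A monitor stands on it, its lower edge at z = 0.19 m, x = 0.69 m.
- tweezers: Bystander: steel tweezers, 134 mm long, 9 mm high, lying to the right of the fixture.
- timer: Bystander: white timer with three keys, 70 x 66 x 19 mm, near the front edge to the left of the fixture.
- bottle_dye: Bystander: small bottle with a black cap, 45 mm wide, 94 mm high, behind the fixture.
- marker_red: Bystander: marker, 135 mm long, 14 mm high, near the front edge to the right.
- petri_a: Bystander: single petri dish, 89 mm wide, 16 mm high, near the front edge to the left.
- beaker: Bystander: beaker, 51 x 45 mm, 70 mm high, behind the fixture to the right.

How it is judged:
On the way, in this order (a step that is already met when the one before it is completed fails the run):
1. The mould is home against the back stop and the strap lies squarely across it, with the cam lever still up (x of mould in the frame of home between -0.003 and 0.004 m and value of joint strap above 1.48 rad and value of joint lever below 0.8 rad), for 0.2 s.
2. The cam lever is pressed down and the pad presses on the mould (value of joint lever above 1.39 rad and contact force between strap_pad and mould above 4 N), for 0.2 s.
At the end, for the whole second after the job is handed in: The mould stands level and at rest in the channel within 3 mm of the back stop, the strap lies across it (joint over 1.48 of 1.571), the cam lever is down (joint over 1.39 of 1.48) and the pad presses on the mould with more than 4 N (all of step 2 and x of mould in the frame of home between -0.003 and 0.004 m and value of joint strap above 1.48 rad and linear speed of mould below 0.01 m/s and angle between mould's own z axis and vertical below 0.05 rad); the robot touches nothing.
It fails at once if the mould is lifted (over 6 mm) or tipped (over 0.15 rad) (z of mould in the frame of home above 0.006 m or angle between mould's own z axis and vertical above 0.15 rad).
It fails at once if one of the things standing around (tweezers, timer, bottle, marker, petri dish, beaker) is moved by more than 20 mm (distance of any of tweezers, timer, bottle_dye, marker_red, petri_a, beaker from where it was at the start of the episode above 0.02 m).
It also fails if it takes over 58 s, if anything falls off the work surface, if the arm or the gripper's body presses on something with over 40 N, if the wrist force passes 120 N, or if a joint passes its speed limit or range.

## Working session

There is one attempt and no reset: what is moved stays moved. The work goes in short steps, Python scripts to look and compute and a tool call to move; the robot and the scene stay as the last step left them, time stands still between calls to the robot, and variables do not carry over. Pictures are saved under pics/ and viewed, at most 10 in all, crops included, and the job is handed in when it is done.

Besides the shell and the picture viewer there is one more tool, called after ">>>" as name([rows], argument=value, ...), one row to a line, values as JSON. drive_tool: Moves the arm, as the interface text tells. Its arguments: {"type":"object","properties":{"deltas":{"type":"array"},"gripper":{"type":"number"},"squeeze":{"type":"number"}},"required":["deltas"]}

```bash
mkdir -p pics; ls; cat > h.py <<'E'
import numpy as np, cv2, pickle
from scipy.spatial.transform import Rotation as R
def grab(name):
    from rig import sensors, eyes
    o=sensors.get_obs(); c=eyes.camera(name); c=dict(c)
    if name=="wrist":
        T=np.eye(4);T[:3,:3]=R.from_quat(o["tool_rot"]).as_matrix();T[:3,3]=o["position"]
        c["T"]=T@np.array(c["hand_eye"])
    else:
        T=np.eye(4);a=np.array(c["attitude"]);T[:3,:3]=R.from_quat(a).as_matrix() if a.size==4 else a.reshape(3,3);T[:3,3]=c["xyz"];c["T"]=T
    return c
def K(c):
    f=c["img"].shape[0]/2/np.tan(np.radians(c["fov_y"])/2); return np.array([[f,0,c["cx"]],[0,f,c["cy"]],[0,0,1.]])
def ray(c,uv):
    p=cv2.undistortPoints(np.array(uv,float).reshape(-1,1,2),K(c),np.array(c["D"],float)).reshape(-1,2)
    d=np.c_[p[:,0],-p[:,1],-np.ones(len(p))]@c["T"][:3,:3].T
    return c["T"][:3,3],d
def onz(c,uv,z):
    o,d=ray(c,uv); return o+d*((z-o[2])/d[:,2])[:,None]
def proj(c,P):
    q=(np.atleast_2d(P)-c["T"][:3,3])@c["T"][:3,:3]; q=q*[1,-1,-1]
    return cv2.projectPoints(q,np.zeros(3),np.zeros(3),K(c),np.array(c["D"],float))[0].reshape(-1,2)
E
python3 - <<'E'
from h import *
from rig import sensors,robot
o=sensors.get_obs();print({k:np.round(v,3) for k,v in o.items()});print(robot.tip_reach)
for n in("scene","side"):
    c=grab(n);pickle.dump(c,open(n+".pkl","wb"));print(n,c["fov_y"],c["xyz"],c["attitude"],c["D"])
    cv2.imwrite(f"pics/{n}0.png",cv2.resize(c["img"][:,:,::-1],(800,600),interpolation=cv2.INTER_CUBIC))
E
```

```text
pics
{'time': np.float64(0.0), 'q': array([-1.41 ,  0.528,  1.434, -0.   ,  1.181, -0.179]), 'joint_velocities': array([ 0.001,  0.   ,  0.002, -0.   ,  0.   , -0.001]), 'joint_torque': array([  0.   , -44.004, -17.66 ,   0.063,   0.058,  -0.   ]), 'position': array([ 0.208, -0.589,  0.205]), 'tool_rot': array([ 0.986,  0.169,  0.   , -0.001]), 'ft_force': array([0.375, 0.229, 0.382]), 'moment': array([ 0.072, -0.007,  0.02 ]), 'grip_force': np.float64(0.0), 'grip_width': np.float64(0.087)}
0.022
scene 42.45140262393452 [-0.65404584 -0.72131269  0.78757231] [ 0.46194801 -0.2653722  -0.42848389  0.72978297] [-0.04618043  0.          0.          0.          0.        ]
side 57.41905502902422 [ 0.23778638 -0.61740747  0.65147088] [ 0.4269415  -0.11290758 -0.22193817  0.86931944] [-0.00584734  0.          0.          0.          0.        ]
```

View pics/scene0.png

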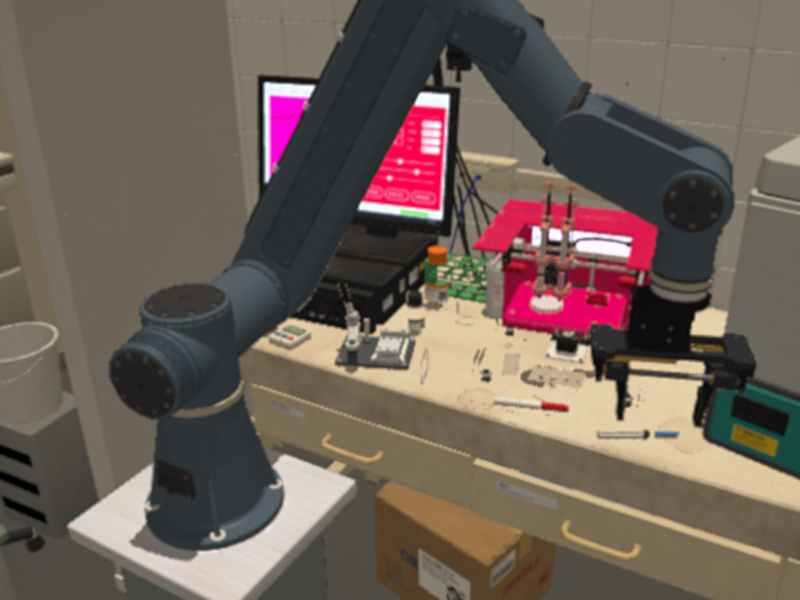

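View pics/side0.png

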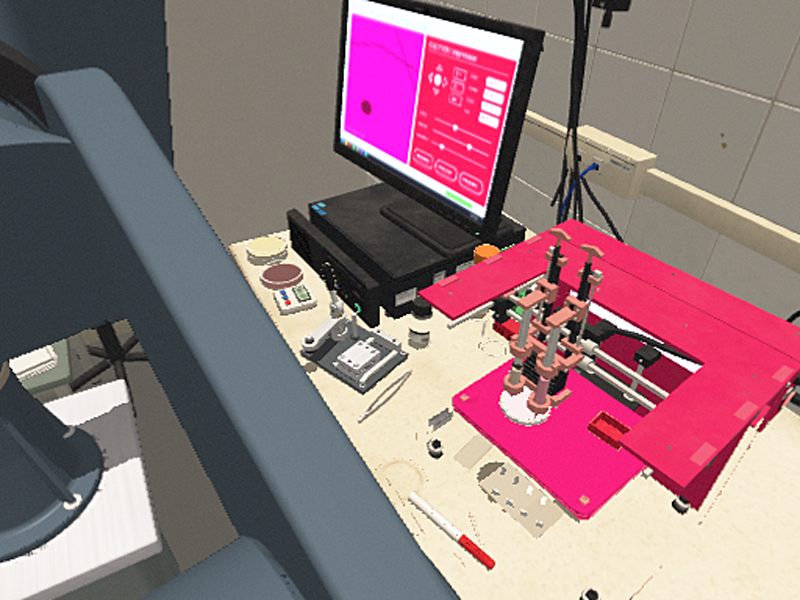

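The scene camera shows the fixture at about (378,345), partly small. The side view shows it at (355,348): base plate, mould at (365,355), post with clevis/lever at (335,310), and tweezers at (385,395). Next I get a rough position and move the wrist camera over it.

```bash
python3 - <<'E'
from h import *
c=pickle.load(open("side.pkl","rb"))
s=512/800
print(onz(c,np.array([[302,350],[372,391],[408,355],[340,325]])*s,0.01).round(3))
print(onz(c,np.array([[365,352]])*s,0.038).round(3))
cv2.imwrite("pics/side0c.png",cv2.resize(c["img"][160:270,165:295,::-1],(780,660)[:2],interpolation=cv2.INTER_CUBIC)[:600])
from rig import eyes
w=grab("wrist");print(w["fov_y"],np.round(w["hand_eye"],3),w["D"])
E
```

```text
[[ 0.427  0.07   0.01 ]
 [ 0.49  -0.072  0.01 ]
 [ 0.581 -0.027  0.01 ]
 [ 0.511  0.1    0.01 ]]
[[ 0.508 -0.013  0.038]]
61.93622722187796 [[-0.     0.958  0.288  0.079]
 [ 1.     0.     0.    -0.001]
 [-0.     0.288 -0.958 -0.179]
 [ 0.     0.     0.     1.   ]] [-0.00145055  0.          0.          0.          0.        ]
```

View pics/side0c.png

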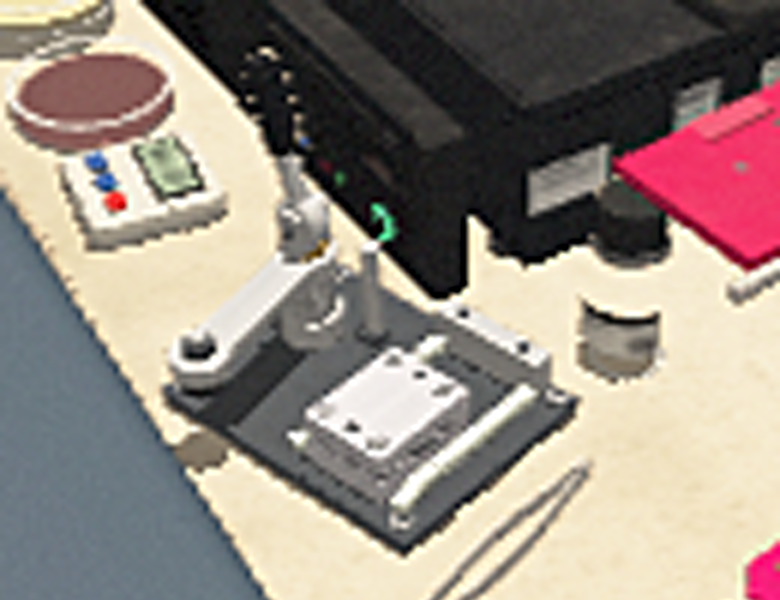

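The crop shows the mould in the channel, the strap pointing along −x beside the channel, the lever up, the stop pin at (372,290) and the back stop at (495,345). All agree with the description. Moving over the fixture.

>>> drive_tool([
  [[27.5, -30.5, -3, 0, 0, 0], [27.5, -30.5, -3, 0, 0, 0], [27.5, -30.5, -3, 0, 0, 0], [27.5, -30.5, -3, 0, 0, 0], [27.5, -30.5, -3, 0, 0, 0], [27.5, -30.5, -3, 0, 0, 0], [27.5, -30.5, -3, 0, 0, 0], [27.5, -30.5, -3, 0, 0, 0]],
], gripper=0)

```text
time: 0.82
position: [0.3343, -0.2842, 0.2298]
tool_rot: [0.986, 0.168, 0.0, -0.0]
ft_force: [0.8, -0.3, 0.1]
grip_width: 0.0416
grip_force: 0.0
```

>>> drive_tool([
  [[27.5, -30.5, -3, 0, 0, 0], [27.5, -30.5, -3, 0, 0, 0], [27.5, -30.5, -3, 0, 0, 0], [27.5, -30.5, -3, 0, 0, 0], [27.5, -30.5, -3, 0, 0, 0], [27.5, -30.5, -3, 0, 0, 0], [27.5, -30.5, -3, 0, 0, 0], [27.5, -30.5, -3, 0, 0, 0]],
])

```text
time: 1.48
position: [0.4607, 0.0192, 0.2539]
tool_rot: [0.986, 0.169, -0.0, 0.0]
ft_force: [1.3, -1.4, 0.1]
grip_width: 0.0007
grip_force: 0.0
```

```bash
python3 - <<'E'
from h import *
c=grab("wrist");pickle.dump(c,open("w1.pkl","wb"));print(c["T"].round(3))
cv2.imwrite("pics/w1.png",cv2.resize(c["img"][:,:,::-1],(800,600),interpolation=cv2.INTER_CUBIC))
E
```

```text
[[ 0.332  0.903  0.271  0.535]
 [-0.943  0.318  0.096  0.046]
 [ 0.    -0.288  0.958  0.433]
 [ 0.     0.     0.     1.   ]]
```

View pics/w1.png

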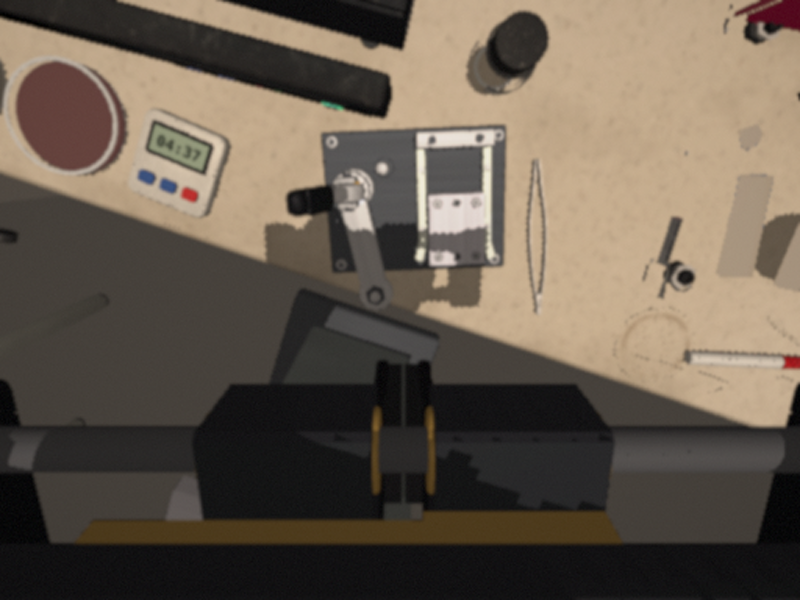

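The wrist picture (800×600) shows the plate corners at (322,132), (504,126), (503,265), (333,272). The rails are at columns 422 and 489, the mould at (457,228), the strap nut at (375,295), the pin top at (382,168), and the lever grip end at (295,203).

```bash
python3 - <<'E'
from h import *
c=pickle.load(open("w1.pkl","rb"));s=512/800
P=onz(c,np.array([[322,132],[504,126],[503,265],[333,272]])*s,.01);print(P.round(4))
print("sizes",[np.linalg.norm(P[i]-P[(i+1)%4]).round(4) for i in range(4)])
ax=[np.arctan2(*(P[a]-P[b])[[1,0]]) for a,b in((0,3),(1,2))];ay=[np.arctan2(*-(P[a]-P[b])[[0,1]]) for a,b in((0,1),(3,2))]
print("yaw",np.round(ax+ay,3))
pin=onz(c,[np.array([382,168])*s],.063)[0]
rl=onz(c,np.array([[422,152],[422,250],[489,152],[487,245]])*s,.018);print("rails",rl.round(4))
st=onz(c,np.array([[417,147],[502,145]])*s,.032);print("stop",st.round(4))
mt=onz(c,np.array([[430,196],[487,193],[485,264],[430,266]])*s,.038);print("mould",mt.round(4))
nut=onz(c,[np.array([375,295])*s],.070)[0]
lev=onz(c,[np.array([295,203])*s],.150)[0]
yaw=np.mean(ax+ay)
for yaw in (yaw,):
  Rz=R.from_euler("z",yaw).as_matrix()
  o=pin-Rz@[.015,.056,0];o[2]=0
  print("yaw",yaw,"origin",o.round(4))
  for n,p in dict(plate=P,pin=pin,rails=rl,stop=st,mould=mt,nut=nut,lev=lev).items(): print(n,((np.atleast_2d(p)-o)@Rz*1000).round(1).tolist())
E
```

```text
[[ 0.531   0.1131  0.01  ]
 [ 0.5836 -0.0225  0.01  ]
 [ 0.4789 -0.0655  0.01  ]
 [ 0.4243  0.071   0.01  ]]
sizes [np.float64(0.1454), np.float64(0.1131), np.float64(0.147), np.float64(0.1147)]
yaw [0.375 0.389 2.772 2.761]
rails [[ 0.543   0.0326  0.018 ]
 [ 0.4692  0.0057  0.018 ]
 [ 0.5607 -0.0175  0.018 ]
 [ 0.4913 -0.0441  0.018 ]]
stop [[ 0.5449  0.0379  0.032 ]
 [ 0.5679 -0.0228  0.032 ]]
mould [[ 0.5141  0.0163  0.038 ]
 [ 0.5309 -0.0245  0.038 ]
 [ 0.4786 -0.0441  0.038 ]
 [ 0.4623 -0.0029  0.038 ]]
yaw 1.5743195971969395 origin [0.5785 0.0425 0.    ]
plate [[70.8, 47.2, 10.0], [-65.0, -4.9, 10.0], [-107.6, 99.9, 10.0], [29.1, 154.1, 10.0]]
pin [[15.0, 56.0, 63.0]]
rails [[-9.7, 35.5, 18.0], [-36.4, 109.4, 18.0], [-59.9, 18.0, 18.0], [-86.3, 87.5, 18.0]]
stop [[-4.4, 33.6, 32.0], [-65.2, 10.8, 32.0]]
mould [[-26.0, 64.4, 38.0], [-66.8, 47.8, 38.0], [-86.2, 100.2, 38.0], [-45.0, 116.3, 38.0]]
nut [[-9.5, 145.0, 70.0]]
lev [[52.1, 86.8, 150.0]]
```

```bash
python3 - <<'E'
from h import *
c=pickle.load(open("w1.pkl","rb"));s=512/800
yaw=.372
Rz=R.from_euler("z",yaw).as_matrix()
f=lambda L,z:onz(c,np.array(L)*s,z)
st=f([[417,147],[502,145]],.032); rl=f([[426,152],[426,250],[486,152],[486,245]],.018)
m=(rl@Rz)[:,1]; oy=m.mean(); ox=(st@Rz)[:,0].mean()-.028
o=Rz@[ox,oy,0];print(o.round(4))
for n,p in dict(plate=f([[322,132],[504,126],[503,265],[333,272]],.01),pin=f([[382,168]],.063),rails=rl,stop=st,mould=f([[430,196],[487,193],[485,264],[430,266]],.038),nut=f([[375,295]],.07),lev=f([[295,203]],.150),post=f([[355,190]],.084)).items(): print(n,((p-o)@Rz*1000).round(1).tolist())
E
```

```text
[ 0.5298 -0.0014  0.    ]
plate [[42.7, 106.2, 10.0], [42.4, -39.3, 10.0], [-70.7, -41.2, 10.0], [-72.0, 105.8, 10.0]]
pin [[14.4, 57.3, 63.0]]
rails [[24.6, 23.7, 18.0], [-54.0, 25.2, 18.0], [23.0, -23.9, 18.0], [-51.4, -25.0, 18.0]]
stop [[28.4, 31.1, 32.0], [27.6, -33.8, 32.0]]
mould [[-8.2, 22.1, 38.0], [-7.4, -21.9, 38.0], [-63.3, -21.2, 38.0], [-63.5, 23.1, 38.0]]
nut [[-77.4, 66.5, 70.0]]
lev [[-1.0, 103.1, 150.0]]
post [[1.0, 75.5, 84.0]]
```

Origin is about (0.530,−0.001) with yaw about 0.372. Pin, plate, rails and mould size all check. The mould is 36 mm short, the strap at about 0.17 and the lever at about 0.29. Next I turn the tool so the gripper's long axis lies along the channel, and tilt it back slightly.

>>> drive_tool([
  [[0, 0, 0, 0, 0, -0.123], [0, 0, 0, 0, 0, -0.123], [0, 0, 0, 0, 0, -0.123], [0, 0, 0, 0, 0, -0.123], [0, 0, 0, 0, 0, -0.123], [0, 0, 0, 0, 0, -0.123], [0, 0, 0, 0, 0, -0.123], [0, 0, 0, 0, 0, -0.123]],
])

```text
time: 2.2
position: [0.4602, 0.0169, 0.2535]
tool_rot: [0.787, 0.617, -0.0, -0.0]
ft_force: [-0.3, 0.2, 0.3]
grip_width: 0.0008
grip_force: 0.0
```

>>> drive_tool([
  [[0, 0, 0, 0, 0, -0.123], [0, 0, 0, 0, 0, -0.123], [0, 0, 0, 0, 0, -0.123], [0, 0, 0, 0, 0, -0.123], [0, 0, 0, 0, 0, -0.123], [0, 0, 0, -0.125, 0, 0], [0, 0, 0, -0.125, 0, 0], [0, 0, 0, 0, 0, 0]],
])

```text
time: 2.87
position: [0.4536, 0.018, 0.251]
tool_rot: [0.563, 0.817, 0.102, 0.067]
ft_force: [-2.6, 0.6, -0.1]
grip_width: 0.0002
grip_force: 0.0
```

```bash
cat >> h.py <<'E'
O=np.array([.530,-.001,0]);RF=R.from_euler("z",.372).as_matrix()
def where():
    from rig import sensors
    o=sensors.get_obs();M=R.from_quat(o["tool_rot"]).as_matrix();p=np.array(o["position"])
    print("t",round(float(o["time"]),2),"fix mm",(RF.T@(p-O)*1000).round(1),"F fix",(RF.T@o["ft_force"]).round(1),"M",np.round(RF.T@o["moment"],2),"q",np.round(o["q"],2));print("tool axes in fix\n",(RF.T@M).round(3))
    return p,M
def to(fx,fy,fz):
    p,M=where(); d=M.T@(O+RF@(np.array([fx,fy,fz])/1000)-p)*1000; print("shift tool mm",d.round(1),np.linalg.norm(d).round(1))
E
python3 -c "
from h import *
to(-94,-3,150);to(-94,-3,39)"
```

```text
t 2.87 fix mm [-64.3  45.5 251. ] F fix [-2.2  1.5 -0.1] M [0.01 0.12 0.01] q [-0.33  0.14  1.95  0.21  0.88 -0.81]
tool axes in fix
 [[ 0.007  0.97   0.242]
 [ 1.    -0.008  0.004]
 [ 0.006  0.242 -0.97 ]]
shift tool mm [-49.3 -52.9  90.6] 116.0
t 2.87 fix mm [-64.3  45.5 251. ] F fix [-2.2  1.5 -0.1] M [0.01 0.12 0.01] q [-0.33  0.14  1.95  0.21  0.88 -0.81]
tool axes in fix
 [[ 0.007  0.97   0.242]
 [ 1.    -0.008  0.004]
 [ 0.006  0.242 -0.97 ]]
shift tool mm [-50.  -79.7 198.3] 219.5
```

>>> drive_tool([
  [[-12.3, -13.2, 22.6, 0, 0, 0], [-12.3, -13.2, 22.6, 0, 0, 0], [-12.3, -13.2, 22.6, 0, 0, 0], [-12.3, -13.2, 22.6, 0, 0, 0], [0, -5, 20, 0, 0, 0], [0, -5, 20, 0, 0, 0], [0, -5, 20, 0, 0, 0], [0, 0, 0, 0, 0, 0]],
])

```text
time: 3.53
position: [0.451, -0.0387, 0.0882]
tool_rot: [0.562, 0.818, 0.102, 0.067]
ft_force: [-0.5, 0.3, -0.1]
grip_width: 0.0008
grip_force: 0.0
```

```bash
python3 -c "
from h import *
to(-94,-3,39)
c=grab('wrist');cv2.imwrite('pics/w2.png',cv2.resize(c['img'][:,:,::-1],(640,480)))
"
```

```text
t 3.53 fix mm [-87.2  -6.4  88.2] F fix [-0.3  0.4 -0.1] M [-0.04  0.02 -0.02] q [-0.47  0.48  2.14  0.48  0.41 -1.27]
tool axes in fix
 [[ 0.005  0.97   0.243]
 [ 1.    -0.006  0.004]
 [ 0.006  0.243 -0.97 ]]
shift tool mm [  3.1 -18.5  46.1] 49.8
```

View pics/w2.png

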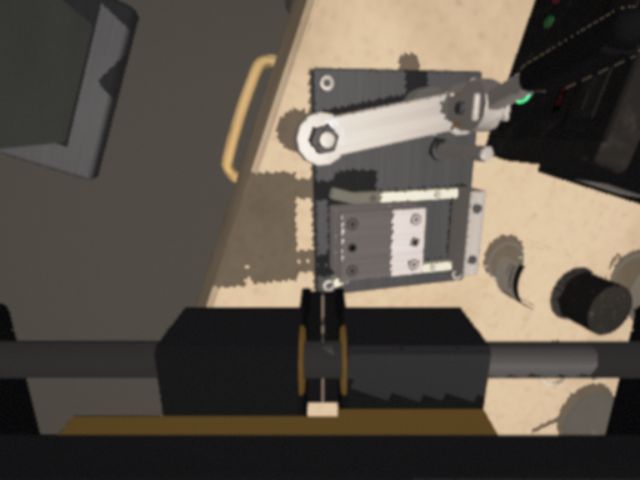

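The picture shows the closed fingers in front of the mould (mould near face at column 340), with strap and lever clear on the left side. Joint 5 is getting low, so I halve the tilt and then go down.

>>> drive_tool([
  [[0, 0, 0, 0.063, 0, 0], [0, 0, 0, 0.062, 0, 0], [0, -5, 10, 0, 0, 0], [0, -5, 10, 0, 0, 0], [0, 0, 0, 0, 0, 0]],
])

```text
time: 4.0
position: [0.4451, -0.0412, 0.0702]
tool_rot: [0.565, 0.823, 0.055, 0.037]
ft_force: [-0.5, 0.1, 0.1]
grip_width: 0.0001
grip_force: 0.0
```

```bash
python3 -c "
from h import *
to(-93,-5,38)
"
```

```text
t 4.0 fix mm [-93.7  -6.6  70.2] F fix [-0.4  0.2  0.1] M [-0.07 -0.03  0.05] q [-0.41  0.52  2.09  0.22  0.45 -0.97]
tool axes in fix
 [[ 0.004  0.991  0.132]
 [ 1.    -0.004  0.001]
 [ 0.002  0.132 -0.991]]
shift tool mm [ 1.5 -3.6 32. ] 32.3
```

>>> drive_tool([
  [[0.5, -1, 11, 0, 0, 0], [0.5, -1, 11, 0, 0, 0], [0.5, -1, 10, 0, 0, 0], [0, 4, 0.5, 0, 0, 0], [0, 4, 0.5, 0, 0, 0], [0, 0, 0, 0, 0, 0]],
])

```text
time: 4.5
position: [0.4552, -0.0369, 0.0391]
tool_rot: [0.564, 0.823, 0.056, 0.039]
ft_force: [0.6, -0.2, -0.1]
grip_width: 0.0003
grip_force: 0.0
```

```bash
python3 -c "
from h import *
to(-46,-5,38)
"
```

```text
t 4.5 fix mm [-82.7  -6.3  39.1] F fix [ 0.5 -0.4 -0.1] M [-0.06 -0.05 -0.07] q [-0.39  0.6   2.08  0.26  0.37 -1.  ]
tool axes in fix
 [[ 0.004  0.991  0.135]
 [ 1.    -0.004 -0.002]
 [-0.001  0.135 -0.991]]
shift tool mm [ 1.4 36.2  6.1] 36.7
```

>>> drive_tool([
  [[0, 4, 0.6, 0, 0, 0], [0, 4, 0.6, 0, 0, 0], [0, 4, 0.6, 0, 0, 0], [0, 4, 0.6, 0, 0, 0], [0, 4, 0.6, 0, 0, 0], [0, 4, 0.6, 0, 0, 0], [0, 4, 0.6, 0, 0, 0], [0, 0, 0, 0, 0, 0]],
])

```text
time: 5.17
position: [0.4806, -0.0263, 0.0376]
tool_rot: [0.565, 0.823, 0.055, 0.038]
ft_force: [-0.4, -1.3, -0.1]
grip_width: 0.0006
grip_force: 0.0
```

```bash
python3 -c "
from h import *
to(-46,-5,38)
"
```

```text
t 5.17 fix mm [-55.2  -5.6  37.6] F fix [-0.8 -1.1 -0.1] M [-0.06 -0.05 -0.03] q [-0.35  0.61  2.02  0.22  0.41 -0.92]
tool axes in fix
 [[ 0.004  0.991  0.134]
 [ 1.    -0.004 -0.   ]
 [ 0.     0.134 -0.991]]
shift tool mm [0.6 9.2 0.8] 9.2
```

>>> drive_tool([
  [[0, 2, 0.2, 0, 0, 0], [0, 2, 0.2, 0, 0, 0], [0, 2, 0.2, 0, 0, 0], [0, 2, 0.2, 0, 0, 0], [0, 0, 0, 0, 0, 0]],
])

```text
time: 5.58
position: [0.4875, -0.0234, 0.0379]
tool_rot: [0.565, 0.823, 0.055, 0.037]
ft_force: [-0.1, 1.1, -0.7]
grip_width: 0.0004
grip_force: 0.0
```

>>> drive_tool([
  [[0, 1, 0, 0, 0, 0], [0, 1, 0, 0, 0, 0], [0, 0, 0, 0, 0, 0]],
])

```text
time: 5.83
position: [0.489, -0.0227, 0.0381]
tool_rot: [0.565, 0.823, 0.055, 0.037]
ft_force: [-0.2, -0.1, -0.5]
grip_width: 0.0008
grip_force: 0.0
```

```bash
python3 -c "
from h import *
to(-46,-5,38)
c=grab('wrist');pickle.dump(c,open('w3.pkl','wb'));cv2.imwrite('pics/w3.png',cv2.resize(c['img'][:,:,::-1],(800,600)))
"
```

```text
t 5.83 fix mm [-46.1  -5.3  38.1] F fix [-0.2 -0.1 -0.5] M [ 0.   -0.1  -0.01] q [-0.33  0.62  2.    0.21  0.43 -0.89]
tool axes in fix
 [[ 0.004  0.991  0.133]
 [ 1.    -0.005  0.001]
 [ 0.001  0.133 -0.991]]
shift tool mm [0.3 0.1 0.1] 0.4
```

View pics/w3.png

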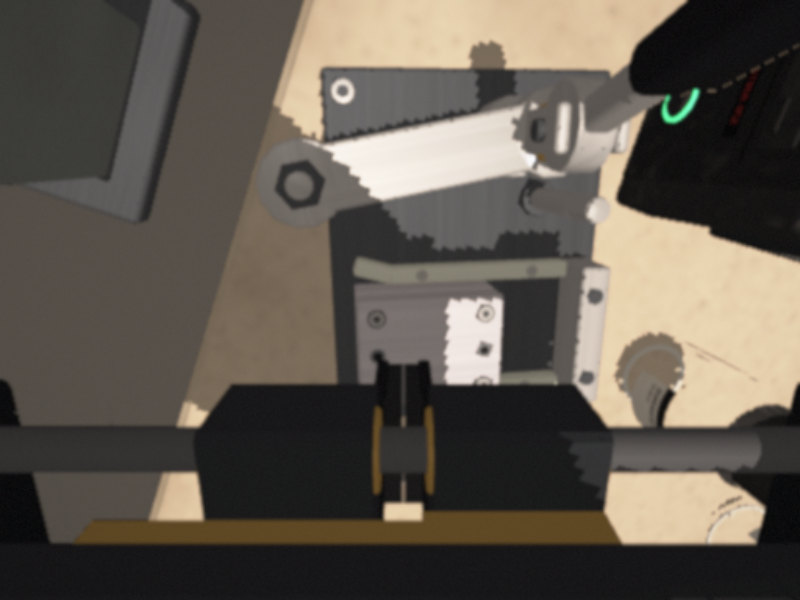

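```bash
python3 -c "
from h import *
c=pickle.load(open('w3.pkl','rb'))
s=512/800
f=lambda L,z:((onz(c,np.array(L)*s,z)-O)@RF*1000).round(1).tolist()
print('mould',f([[355,284],[503,294]],.038),'stop',f([[583,262]],.032),'pin',f([[598,208]],.063),'nut',f([[299,184]],.07))
p,M=where()
for t in [(0,0,.022),(.0095,0,.022),(0,.015,.022),(0,0,0),(0,0,-.048)]: print(t,(proj(c,p+M@np.array(t))/s).round())
"
```

```text
mould [[-63.7, 29.9, 38.0], [-7.4, 23.8, 38.0]] stop [[26.9, 33.9, 32.0]] pin [[13.9, 58.2, 63.0]] nut [[-79.4, 67.2, 70.0]]
t 5.88 fix mm [-46.2  -5.3  38.1] F fix [ 0.6 -0.2 -0.2] M [-0.04  0.   -0.02] q [-0.33  0.62  2.    0.21  0.43 -0.89]
tool axes in fix
 [[ 0.004  0.991  0.133]
 [ 1.    -0.004  0.001]
 [ 0.001  0.133 -0.991]]
(0, 0, 0.022) [[403. 349.]]
(0.0095, 0, 0.022) [[403. 328.]]
(0, 0.015, 0.022) [[438. 349.]]
(0, 0, 0) [[403. 370.]]
(0, 0, -0.048) [[403. 436.]]
```

The mould still reads x = −63.7 to −7.4, so it has not moved and the fingers met nothing. The visible fingertip (row 362) also doesn't match the predicted one (rows 328–349). I'll check from the side camera with the tip projected.

```bash
python3 -c "
from h import *
p,M=where()
ims=[]
for n,h in (('side',64),('scene',64)):
    c=grab(n);pickle.dump(c,open(n+'1.pkl','wb'))
    uv=proj(c,[p+M@np.array([0,0,z]) for z in(.022,0,-.048)]);print(n,uv.round(1))
    u,v=uv[0].astype(int);u0=u-50;v0=v-50
    im=cv2.resize(np.ascontiguousarray(c['img'][v0:v0+100,u0:u0+100,::-1]),(400,400),interpolation=cv2.INTER_CUBIC)
    for q,col in zip(uv,[(0,0,255),(0,255,0),(255,0,0)]): cv2.circle(im,tuple(((q-[u0,v0])*4).astype(int)),3,col,1)
    print(u0,v0);ims.append(im)
cv2.imwrite('pics/s1.png',np.hstack(ims))
"
```

```text
t 5.88 fix mm [-46.2  -5.3  38.1] F fix [ 0.6 -0.2 -0.2] M [-0.04  0.   -0.02] q [-0.33  0.62  2.    0.21  0.43 -0.89]
tool axes in fix
 [[ 0.004  0.991  0.133]
 [ 1.    -0.004  0.001]
 [ 0.001  0.133 -0.991]]
side [[229.7 235.5]
 [228.5 229.9]
 [225.9 217. ]]
179 185
scene [[250.2 226.8]
 [249.9 221.2]
 [249.3 208.6]]
200 176
```

View pics/s1.png

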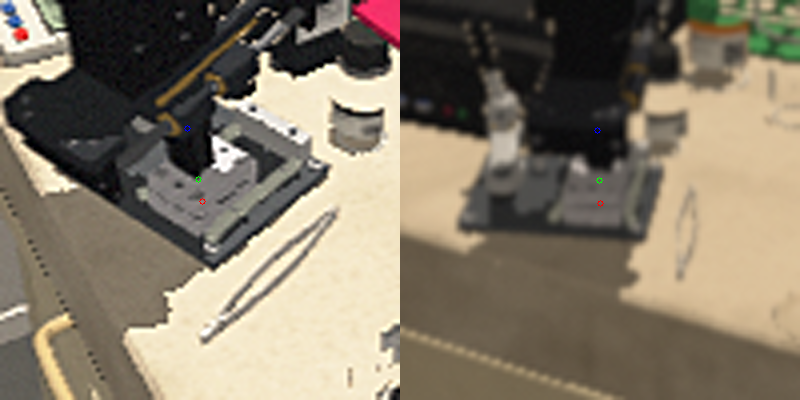

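The side view settles it: the fingertips end at or just above the TCP point (crop (199,174)), not 22 mm ahead, so they are hanging over the mould top. I'll lift, back off, and find the real tip by a gentle touch-down on the channel floor.

>>> drive_tool([
  [[0, 0, -10, 0, 0, 0], [0, -12, -2, 0, 0, 0], [0, -12, -2, 0, 0, 0], [0, -12, -2, 0, 0, 0], [0, -8, -1, 0, 0, 0], [0, 0, 10, 0, 0, 0], [0, 0, 0, 0, 0, 0]],
])

```text
time: 6.57
position: [0.4466, -0.0388, 0.0391]
tool_rot: [0.565, 0.822, 0.055, 0.037]
ft_force: [0.1, -0.2, 0.3]
grip_width: 0.0002
grip_force: 0.0
```

```bash
python3 -c "
from h import *
from rig import robot
print([a for a in dir(robot) if a[0]!='_'],robot.tip_reach)
to(-82,-3,20)
c=grab('wrist');im=c['img'];s=512/800
c1=pickle.load(open('w3.pkl','rb'))
# fingertip: pixels equal in w1, w3 and now, near column 403/800
w=pickle.load(open('w1.pkl','rb'))['img'].astype(int)
d=np.max([abs(w-im).max(2),abs(c1['img'].astype(int)-im).max(2)],0)
for u in (242,246,250,258,265,270,274): print(u/s, [int(v/s) for v in range(200,260) if d[v,u]<25][:3])
"
```

```text
['Unreachable', 'tip_reach'] 0.022
t 6.57 fix mm [-91.4  -4.9  39.1] F fix [ 0.  -0.3  0.3] M [-0.02 -0.   -0.  ] q [-0.41  0.59  2.1   0.27  0.36 -1.02]
tool axes in fix
 [[ 0.005  0.991  0.132]
 [ 1.    -0.006  0.001]
 [ 0.002  0.132 -0.991]]
shift tool mm [ 1.9  6.8 20.2] 21.4
378.125 [364, 365, 367]
384.375 [362, 364, 365]
390.625 [365, 367, 368]
403.125 [367, 368, 373]
414.0625 [364, 365, 367]
421.875 [314, 315, 360]
428.125 [370, 371, 373]
```

>>> drive_tool([
  [[0, 0.7, 5, 0, 0, 0], [0, 0.7, 5, 0, 0, 0], [0, 0.7, 5, 0, 0, 0], [0, 0.7, 4, 0, 0, 0], [0, 0, 0, 0, 0, 0]],
])

```text
time: 7.03
position: [0.4523, -0.0366, 0.0199]
tool_rot: [0.565, 0.823, 0.055, 0.037]
ft_force: [0.0, 0.5, -0.1]
grip_width: 0.0005
grip_force: 0.0
```

>>> drive_tool([
  [[0, 0.5, 3, 0, 0, 0], [0, 0.5, 3, 0, 0, 0], [0, 0.5, 3, 0, 0, 0], [0, 0, 0, 0, 0, 0]],
])

```text
time: 7.37
position: [0.4547, -0.0357, 0.0115]
tool_rot: [0.565, 0.823, 0.055, 0.037]
ft_force: [1.2, 0.3, 0.0]
grip_width: 0.0003
grip_force: 0.0
```

```bash
python3 -c "
from h import *
to(-46,-5,10)
c=grab('side')
p,M=where()
uv=proj(c,[p+M@np.array([0,0,z]) for z in(.022,0,-.048)]);print(uv)
u,v=uv[1].astype(int);u0=u-40;v0=v-35
im=cv2.resize(np.ascontiguousarray(c['img'][v0:v0+60,u0:u0+80,::-1]),(640,480),interpolation=cv2.INTER_CUBIC)
for q,col in zip(uv,[(0,0,255),(0,255,0),(255,0,0)]): cv2.circle(im,tuple(((q-[u0,v0])*8).astype(int)),4,col,1)
cv2.imwrite('pics/s2.png',im)
"
```

```text
t 7.37 fix mm [-82.8  -5.   11.5] F fix [ 1.2 -0.1  0. ] M [-0.04  0.    0.05] q [-0.39  0.66  2.09  0.32  0.3  -1.06]
tool axes in fix
 [[ 0.004  0.991  0.133]
 [ 1.    -0.005  0.001]
 [ 0.002  0.133 -0.991]]
shift tool mm [ 0.1 36.3  6.4] 36.8
t 7.42 fix mm [-82.9  -4.9  11.7] F fix [-0.1 -0.5 -0.2] M [-0.05 -0.02  0.02] q [-0.39  0.66  2.09  0.32  0.3  -1.06]
tool axes in fix
 [[ 0.004  0.991  0.132]
 [ 1.    -0.005  0.001]
 [ 0.002  0.132 -0.991]]
[[220.0516949  250.63202949]
 [218.73925691 245.27014339]
 [215.71295297 232.90406042]]
```

View pics/s2.png

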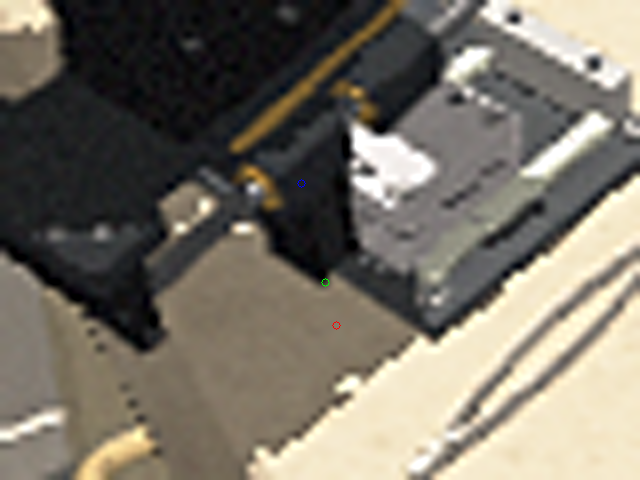

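Confirmed: the real tip is at the TCP point (crop (325,281)), in front of the mould face (~(360,225)). I raise it 6 mm to clear the plate, then push.

>>> drive_tool([
  [[0, 0, -6, 0, 0, 0], [0, 4, 0.5, 0, 0, 0], [0, 4, 0.5, 0, 0, 0], [0, 4, 0.5, 0, 0, 0], [0, 0, 0, 0, 0, 0]],
])

```text
time: 7.83
position: [0.4668, -0.0319, 0.0184]
tool_rot: [0.564, 0.823, 0.056, 0.038]
ft_force: [0.6, -0.7, -0.5]
grip_width: 0.0005
grip_force: 0.0
```

>>> drive_tool([
  [[0, 3, 0.4, 0, 0, 0], [0, 3, 0.4, 0, 0, 0], [0, 3, 0.4, 0, 0, 0], [0, 3, 0.4, 0, 0, 0], [0, 3, 0.4, 0, 0, 0], [0, 3, 0.4, 0, 0, 0]],
])

```text
time: 8.33
position: [0.4823, -0.0251, 0.018]
tool_rot: [0.565, 0.823, 0.055, 0.037]
ft_force: [-1.5, -0.4, -0.0]
grip_width: 0.0006
grip_force: 0.6
```

```bash
cat >> h.py <<'E'
def mouldx(y):
    # far top edge of the mould: gradient along x in the fixture's plane z=38, at given y
    c=grab("wrist");pickle.dump(c,open("wl.pkl","wb"));g=cv2.cvtColor(c["img"],cv2.COLOR_RGB2GRAY)
    xs=np.arange(-70,40,1.)
    out=[]
    for yy in y:
        uv=proj(c,O+np.c_[xs/1000,np.full(len(xs),yy/1000),np.full(len(xs),.038)]@RF.T).astype(np.float32)
        out.append(cv2.remap(g,uv[:,:1],uv[:,1:],cv2.INTER_LINEAR)[:,0])
    a=np.median(out,0).astype(int); print([f"{int(x)}:{v}" for x,v in zip(xs[::2],a[::2])])
E
python3 -c "
from h import *
to(-44,-5,18); mouldx([8,12,14,16])"
```

```text
t 8.33 fix mm [-53.1  -5.1  18. ] F fix [-1.5  0.2 -0. ] M [-0.03  0.14  0.02] q [-0.34  0.66  2.03  0.25  0.37 -0.94]
tool axes in fix
 [[ 0.004  0.991  0.133]
 [ 1.    -0.004  0.001]
 [ 0.001  0.133 -0.991]]
shift tool mm [0.1 9.1 1.2] 9.1
['-70:46', '-68:45', '-66:45', '-64:44', '-62:44', '-60:45', '-58:45', '-56:45', '-54:44', '-52:50', '-50:97', '-48:97', '-46:112', '-44:112', '-42:103', '-40:99', '-38:103', '-36:168', '-34:234', '-32:234', '-30:233', '-28:232', '-26:233', '-24:232', '-22:231', '-20:231', '-18:230', '-16:230', '-14:229', '-12:229', '-10:163', '-8:111', '-6:111', '-4:110', '-2:110', '0:102', '2:100', '4:101', '6:108', '8:107', '10:88', '12:66', '14:85', '16:86', '18:87', '20:87', '22:87', '24:156', '26:200', '28:200', '30:205', '32:200', '34:191', '36:212', '38:211']
```

>>> drive_tool([
  [[0, 3, 0.4, 0, 0, 0], [0, 3, 0.4, 0, 0, 0], [0, 3, 0.4, 0, 0, 0], [0, 3, 0.4, 0, 0, 0], [0, 2, 0.3, 0, 0, 0], [0, 0, 0, 0, 0, 0]],
])

```text
time: 8.88
position: [0.4962, -0.0201, 0.0181]
tool_rot: [0.565, 0.823, 0.055, 0.038]
ft_force: [0.4, 0.6, -0.8]
grip_width: 0.0006
grip_force: 0.0
```

>>> drive_tool([
  [[0, 1, 0.1, 0, 0, 0], [0, 1, 0.1, 0, 0, 0], [0, 0, 0, 0, 0, 0]],
])

```text
time: 9.13
position: [0.4973, -0.0194, 0.0181]
tool_rot: [0.565, 0.823, 0.055, 0.037]
ft_force: [0.2, -0.3, 0.1]
grip_width: 0.0005
grip_force: 0.2
```

```bash
python3 -c "
from h import *
to(-35.5,-5,18); mouldx([8,12,14,16]);c=pickle.load(open('wl.pkl','rb'));s=512/800
print(((onz(c,np.array([[620,200]])*s,.1)-O)@RF*1000).round())"
```

```text
t 9.13 fix mm [-37.2  -5.2  18.1] F fix [ 0.1 -0.3  0.1] M [-0.05  0.05 -0.  ] q [-0.32  0.66  1.99  0.22  0.39 -0.89]
tool axes in fix
 [[ 0.004  0.991  0.133]
 [ 1.    -0.005  0.001]
 [ 0.001  0.133 -0.991]]
shift tool mm [0.2 1.6 0.3] 1.7
['-70:52', '-68:46', '-66:46', '-64:45', '-62:45', '-60:45', '-58:46', '-56:46', '-54:46', '-52:46', '-50:44', '-48:46', '-46:47', '-44:45', '-42:45', '-40:46', '-38:43', '-36:51', '-34:98', '-32:98', '-30:113', '-28:113', '-26:105', '-24:98', '-22:103', '-20:145', '-18:234', '-16:235', '-14:235', '-12:235', '-10:234', '-8:233', '-6:233', '-4:233', '-2:232', '0:231', '2:231', '4:231', '6:199', '8:113', '10:113', '12:113', '14:112', '16:102', '18:100', '20:99', '22:108', '24:111', '26:103', '28:102', '30:105', '32:112', '34:190', '36:212', '38:216']
[[ -4.  66. 100.]]
```

>>> drive_tool([
  [[0, 1, 0.1, 0, 0, 0], [0, 0.5, 0.1, 0, 0, 0], [0, 0, 0, 0, 0, 0]],
])

```text
time: 9.43
position: [0.4987, -0.0189, 0.0181]
tool_rot: [0.565, 0.823, 0.055, 0.037]
ft_force: [-0.8, 0.0, 0.1]
grip_width: 0.0003
grip_force: 0.3
```

>>> drive_tool([
  [[0, 1, 0.1, 0, 0, 0], [0, 0.5, 0.1, 0, 0, 0], [0, 0, 0, 0, 0, 0]],
])

```text
time: 9.68
position: [0.4995, -0.0184, 0.0181]
tool_rot: [0.565, 0.823, 0.055, 0.037]
ft_force: [-2.7, -2.6, 1.3]
grip_width: 0.0003
grip_force: 1.8
```

Force is rising as the mould reaches the back stop. One more small push.

>>> drive_tool([
  [[0, 1, 0.1, 0, 0, 0], [0, 0.5, 0, 0, 0, 0], [0, 0, 0, 0, 0, 0]],
])

```text
time: 9.93
position: [0.4995, -0.0182, 0.018]
tool_rot: [0.564, 0.823, 0.054, 0.036]
ft_force: [-7.0, -6.6, 3.7]
grip_width: 0.0004
grip_force: 4.3
```

```bash
python3 -c "
from h import *
to(-35.5,-5,18); mouldx([8,12,14,16])"
```

```text
t 9.93 fix mm [-34.6  -4.9  18. ] F fix [-8.9 -3.7  3.7] M [-0.76  1.42 -0.19] q [-0.32  0.67  1.98  0.22  0.4  -0.88]
tool axes in fix
 [[ 0.003  0.992  0.13 ]
 [ 1.    -0.004  0.002]
 [ 0.002  0.13  -0.992]]
shift tool mm [-0.1 -0.9 -0.1] 0.9
['-70:71', '-68:47', '-66:47', '-64:46', '-62:47', '-60:45', '-58:46', '-56:47', '-54:47', '-52:46', '-50:46', '-48:45', '-46:47', '-44:46', '-42:47', '-40:46', '-38:44', '-36:45', '-34:47', '-32:97', '-30:100', '-28:112', '-26:115', '-24:104', '-22:100', '-20:102', '-18:115', '-16:228', '-14:236', '-12:236', '-10:235', '-8:235', '-6:234', '-4:234', '-2:234', '0:233', '2:233', '4:232', '6:231', '8:224', '10:128', '12:113', '14:113', '16:112', '18:102', '20:100', '22:101', '24:107', '26:112', '28:103', '30:105', '32:105', '34:102', '36:206', '38:217']
```

The mould is against the stop (force −9 N, near edge at −28 mm). I back off and lift, then turn the tool a quarter turn and remove the tilt.

>>> drive_tool([
  [[0, -5, 0, 0, 0, 0], [0, -8, -1, 0, 0, 0], [0, -8, -10, 0, 0, 0], [0, 0, -40, 0, 0, 0], [0, 0, -40, 0, 0, 0], [0, 0, -20, 0.122, 0, 0], [0, 0, 0, 0, 0, 0.123], [0, 0, 0, 0, 0, 0.123]],
])

```text
time: 10.65
position: [0.4707, -0.0307, 0.1268]
tool_rot: [0.664, 0.747, 0.01, 0.006]
ft_force: [-0.1, 0.3, -0.8]
grip_width: 0.0006
grip_force: 0.0
```

>>> drive_tool([
  [[0, 0, 0, 0, 0, 0.123], [0, 0, 0, 0, 0, 0.123], [0, 0, 0, 0, 0, 0.123], [0, 0, 0, 0, 0, 0.123], [0, 0, 0, 0, 0, 0.123], [0, 0, 0, 0, 0, 0.123], [0, 0, 0, 0, 0, 0.123], [0, 0, 0, 0, 0, 0.123]],
])

```text
time: 11.32
position: [0.4679, -0.0302, 0.1246]
tool_rot: [0.939, 0.344, 0.01, -0.002]
ft_force: [0.2, -0.7, 0.3]
grip_width: 0.0004
grip_force: 0.0
```

>>> drive_tool([
  [[0, 0, 0, 0, 0, 0.123], [0, 0, 0, 0, 0, 0.123], [0, 0, 0, 0, 0, 0.09], [0, 0, 0, 0, 0, 0]],
])

```text
time: 11.65
position: [0.468, -0.0302, 0.1246]
tool_rot: [0.983, 0.185, 0.009, -0.003]
ft_force: [0.7, -0.2, 0.1]
grip_width: 0.0002
grip_force: 0.0
```

```bash
python3 -c "
from h import *
to(-78,108,130); to(-78,108,49)
c=grab('wrist');cv2.imwrite('pics/w4.png',cv2.resize(c['img'][:,:,::-1],(800,600)));pickle.dump(c,open('w4.pkl','wb'))"
```

```text
t 11.65 fix mm [-68.4  -4.7 124.6] F fix [ 0.6 -0.5  0.1] M [ 0.05  0.04 -0.01] q [-0.31  0.45  1.91  0.02  0.77  0.87]
tool axes in fix
 [[ 1.    -0.001  0.019]
 [-0.001 -1.     0.003]
 [ 0.019 -0.003 -1.   ]]
shift tool mm [  -9.6 -112.7   -5.3] 113.2
t 11.65 fix mm [-68.4  -4.7 124.6] F fix [ 0.6 -0.5  0.1] M [ 0.05  0.04 -0.01] q [-0.31  0.45  1.91  0.02  0.77  0.87]
tool axes in fix
 [[ 1.    -0.001  0.019]
 [-0.001 -1.     0.003]
 [ 0.019 -0.003 -1.   ]]
shift tool mm [ -11.2 -112.5   75.7] 136.0
```

View pics/w4.png

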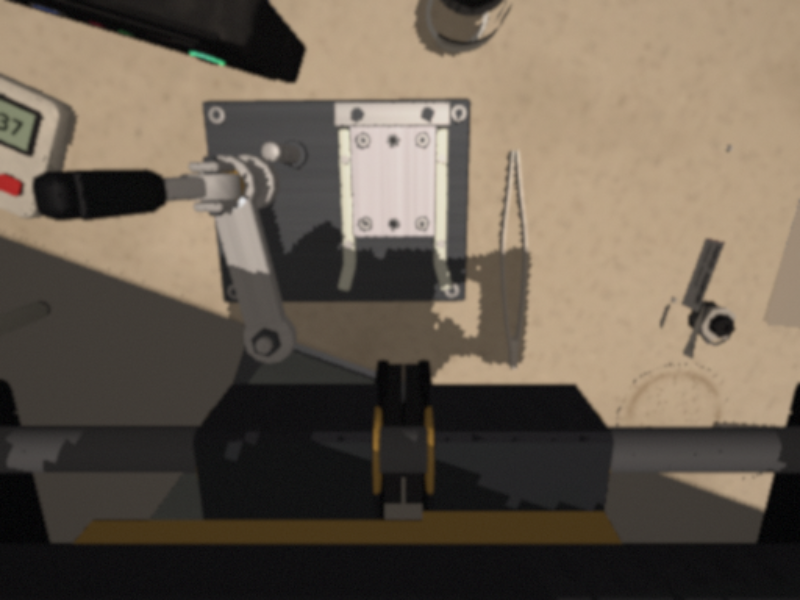

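The picture shows the mould flush with the stop (its far edge at row 126 meets the stop bar), the strap nut at (265,342) and the lever grip at (100,192). Next I move outside the strap and go down beside its free end.

>>> drive_tool([
  [[-2.5, -28, -2, 0, 0, 0], [-2.5, -28, -2, 0, 0, 0], [-2.5, -28, -1, 0, 0, 0], [-2.5, -28, 0, 0, 0, 0], [0, 0, 28, 0, 0, 0], [0, 0, 28, 0, 0, 0], [0, 0, 25, 0, 0, 0], [0, 0, 0, 0, 0, 0]],
])

```text
time: 12.37
position: [0.417, 0.0714, 0.0454]
tool_rot: [0.982, 0.187, 0.006, -0.004]
ft_force: [-0.4, 0.2, 0.5]
grip_width: 0.0002
grip_force: 0.0
```

```bash
python3 -c "
from h import *
where()
for r in (78,):
  for a in np.arange(.1,1.6,.1):
    u=np.array([-np.cos(a),-np.sin(a)]);t=np.array([np.sin(a),-np.cos(a)]);C=np.array([0,80])+r*u-22*t;print(round(a,1),C.round(1))
"
```

```text
t 12.37 fix mm [-79.  108.6  45.4] F fix [-0.3  0.3  0.5] M [-0.01  0.05 -0.01] q [-0.1   0.58  2.07  0.02  0.48  1.07]
tool axes in fix
 [[ 1.     0.004  0.012]
 [ 0.004 -1.     0.006]
 [ 0.012 -0.006 -1.   ]]
0.1 [-79.8  94.1]
0.2 [-80.8  86.1]
0.3 [-81.  78.]
0.4 [-80.4  69.9]
0.5 [-79.   61.9]
0.6 [-76.8  54.1]
0.7 [-73.8  46.6]
0.8 [-70.1  39.4]
0.9 [-65.7  32.6]
1.0 [-60.7  26.3]
1.1 [-55.   20.5]
1.2 [-48.8  15.3]
1.3 [-42.1  10.7]
1.4 [-34.9   6.9]
1.5 [-27.5   3.8]
```

>>> drive_tool([
  [[0, 8, -3, 0, 0, 0], [0, 8, 0, 0, 0, 0], [0, 8, 0, 0, 0, 0], [0, 8, 0, 0, 0, 0], [0, 7, 0, 0, 0, 0], [0, 7, 0, 0, 0, 0], [2, 7, 0, 0, 0, 0], [0, 0, 0, 0, 0, 0]],
])

```text
time: 13.03
position: [0.4426, 0.021, 0.0515]
tool_rot: [0.983, 0.185, 0.01, -0.002]
ft_force: [0.3, 0.4, -0.3]
grip_width: 0.0004
grip_force: 0.0
```

```bash
cat >> h.py <<'E'
def nut():
    # dark nut on the light strap end: look for it on the arc r=80 at z=70
    c=grab("wrist");pickle.dump(c,open("wl.pkl","wb"));g=cv2.cvtColor(c["img"],cv2.COLOR_RGB2GRAY)
    a=np.arange(0,1.7,.05);n=[]
    for r in (40,50,60):
        P=np.c_[-r*np.cos(a),80-r*np.sin(a),np.full(len(a),60)]/1000
        uv=proj(c,O+P@RF.T).astype(np.float32);n.append(cv2.remap(g,uv[:,:1],uv[:,1:],cv2.INTER_LINEAR)[:,0])
    for r,v in zip((40,50,60),n): print(r,[f"{x:.2f}:{k}" for x,k in zip(a,v)])
E
python3 -c "
from h import *
where();nut()"
```

```text
t 13.03 fix mm [-73.5  52.3  51.5] F fix [ 0.5  0.3 -0.3] M [ 0.03 -0.07  0.03] q [-0.22  0.57  2.03  0.02  0.52  0.96]
tool axes in fix
 [[ 1.    -0.     0.021]
 [-0.    -1.     0.001]
 [ 0.021 -0.001 -1.   ]]
40 ['0.00:160', '0.05:188', '0.10:194', '0.15:188', '0.20:208', '0.25:210', '0.30:212', '0.35:216', '0.40:152', '0.45:61', '0.50:84', '0.55:85', '0.60:82', '0.65:76', '0.70:83', '0.75:82', '0.80:83', '0.85:83', '0.90:83', '0.95:84', '1.00:85', '1.05:86', '1.10:84', '1.15:85', '1.20:84', '1.25:83', '1.30:85', '1.35:86', '1.40:88', '1.45:85', '1.50:86', '1.55:86', '1.60:85', '1.65:83']
50 ['0.00:93', '0.05:94', '0.10:93', '0.15:93', '0.20:97', '0.25:96', '0.30:95', '0.35:91', '0.40:45', '0.45:40', '0.50:41', '0.55:41', '0.60:41', '0.65:40', '0.70:39', '0.75:39', '0.80:40', '0.85:53', '0.90:84', '0.95:83', '1.00:81', '1.05:78', '1.10:155', '1.15:236', '1.20:239', '1.25:239', '1.30:239', '1.35:233', '1.40:219', '1.45:162', '1.50:124', '1.55:125', '1.60:120', '1.65:139']
60 ['0.00:97', '0.05:95', '0.10:94', '0.15:94', '0.20:95', '0.25:96', '0.30:95', '0.35:83', '0.40:62', '0.45:39', '0.50:38', '0.55:39', '0.60:40', '0.65:40', '0.70:39', '0.75:43', '0.80:91', '0.85:116', '0.90:117', '0.95:232', '1.00:113', '1.05:82', '1.10:81', '1.15:196', '1.20:226', '1.25:164', '1.30:213', '1.35:232', '1.40:232', '1.45:231', '1.50:231', '1.55:231', '1.60:231', '1.65:231']
```

The strap has not moved, so the tip passed above it and is further behind the TCP than I assumed. I calibrate by a gentle touch-down on the free plate area at fixture (−55, 43), plate top z = 10.

>>> drive_tool([
  [[0, 0, -30, 0, 0, 0], [9, 4.5, 0, 0, 0, 0], [9, 4.5, 0, 0, 0, 0], [0, 0, 23, 0, 0, 0], [0, 0, 23, 0, 0, 0], [0, 0, 22, 0, 0, 0], [0, 0, 0, 0, 0, 0]],
])

```text
time: 13.67
position: [0.4602, 0.0213, 0.01]
tool_rot: [0.983, 0.186, 0.006, -0.004]
ft_force: [0.3, -0.2, -1.3]
grip_width: 0.0004
grip_force: 0.3
```

>>> drive_tool([
  [[0, 0, 3, 0, 0, 0], [0, 0, 3, 0, 0, 0], [0, 0, 0, 0, 0, 0]],
])

```text
time: 13.92
position: [0.4619, 0.0211, 0.0077]
tool_rot: [0.983, 0.186, 0.009, -0.003]
ft_force: [0.2, -0.3, -0.5]
grip_width: 0.0005
grip_force: 0.0
```

>>> drive_tool([
  [[0, 0, 2, 0, 0, 0], [0, 0, 0, 0, 0, 0]],
])

```text
time: 14.08
position: [0.4621, 0.021, 0.006]
tool_rot: [0.983, 0.186, 0.01, -0.003]
ft_force: [1.6, 0.3, 0.2]
grip_width: 0.0005
grip_force: 0.1
```

>>> drive_tool([
  [[0, 0, 2, 0, 0, 0], [0, 0, 2, 0, 0, 0], [0, 0, 0, 0, 0, 0]],
])

```text
time: 14.33
position: [0.4623, 0.0208, 0.0016]
tool_rot: [0.983, 0.185, 0.01, -0.003]
ft_force: [0.6, 0.1, 1.5]
grip_width: 0.0006
grip_force: 0.7
```

>>> drive_tool([
  [[0, 0, 2, 0, 0, 0], [0, 0, 0, 0, 0, 0]],
])

```text
time: 14.5
position: [0.4621, 0.021, -0.0006]
tool_rot: [0.983, 0.185, 0.009, -0.003]
ft_force: [1.1, 0.4, 0.7]
grip_width: 0.0002
grip_force: 0.6
```

>>> drive_tool([
  [[0, 0, 2, 0, 0, 0], [0, 0, 0, 0, 0, 0]],
])

```text
time: 14.67
position: [0.4618, 0.0211, -0.0028]
tool_rot: [0.983, 0.185, 0.009, -0.003]
ft_force: [1.1, -1.0, -0.0]
grip_width: 0.0008
grip_force: 0.6
```

>>> drive_tool([
  [[0, 0, 2, 0, 0, 0], [0, 0, 0, 0, 0, 0]],
])

```text
time: 14.83
position: [0.4616, 0.0212, -0.0049]
tool_rot: [0.983, 0.185, 0.009, -0.003]
ft_force: [0.2, -0.9, 0.9]
grip_width: 0.0007
grip_force: 0.6
```

>>> drive_tool([
  [[0, 0, 2, 0, 0, 0], [0, 0, 0, 0, 0, 0]],
])

```text
time: 15.0
position: [0.4618, 0.0211, -0.0063]
tool_rot: [0.983, 0.186, 0.009, -0.003]
ft_force: [0.4, -1.2, 5.5]
grip_width: 0.0005
grip_force: 2.7
```

>>> drive_tool([
  [[0, 0, 2, 0, 0, 0], [0, 0, 0, 0, 0, 0]],
])

```text
time: 15.17
position: [0.4619, 0.0211, -0.0065]
tool_rot: [0.983, 0.186, 0.01, -0.003]
ft_force: [-1.8, -1.5, 24.4]
grip_width: 0.0004
grip_force: 12.5
```

Contact at TCP z = −6.3 mm, shared equally by the fingers, so the true tip is 16 mm behind the TCP. Now I go up, outside the strap again, and down to a tip height of about 49 mm (TCP 33).

>>> drive_tool([
  [[0, 0, -30, 0, 0, 0], [0, 0, -30, 0, 0, 0], [0, 0, -26, 0, 0, 0], [-12, -22, 0, 0, 0, 0], [-12, -22, 0, 0, 0, 0], [0, -21, 0, 0, 0, 0], [0, 0, 0, 0, 0, 0]],
])

```text
time: 15.75
position: [0.4094, 0.0746, 0.077]
tool_rot: [0.982, 0.187, 0.006, -0.004]
ft_force: [-0.6, -0.3, 0.1]
grip_width: 0.0002
grip_force: 0.0
```

```bash
python3 -c "
from h import *
to(-80,108,33)"
```

```text
t 15.75 fix mm [-84.8 114.2  77. ] F fix [-0.6 -0.1  0.1] M [ 0.01  0.06 -0.02] q [-0.1   0.5   2.07  0.02  0.56  1.08]
tool axes in fix
 [[ 1.     0.004  0.013]
 [ 0.004 -1.     0.006]
 [ 0.013 -0.006 -1.   ]]
shift tool mm [ 4.2  6.5 44. ] 44.7
```

>>> drive_tool([
  [[1, 2, 22, 0, 0, 0], [1, 2, 20, 0, 0, 0], [0, 0, 0, 0, 0, 0], [0, 0, 0, 0, 0, 0]],
])

```text
time: 16.08
position: [0.4177, 0.0694, 0.0344]
tool_rot: [0.983, 0.185, 0.008, -0.003]
ft_force: [-0.5, -0.4, -0.1]
grip_width: 0.0003
grip_force: 0.0
```

```bash
python3 -c "
from h import *
to(-80,70,33)"
```

```text
t 16.08 fix mm [-79.  106.4  34.4] F fix [-0.6 -0.1 -0.1] M [ 0.07 -0.01  0.02] q [-0.11  0.6   2.08  0.03  0.44  1.07]
tool axes in fix
 [[ 1.     0.001  0.016]
 [ 0.001 -1.     0.004]
 [ 0.016 -0.004 -1.   ]]
shift tool mm [-1.  36.4  1.2] 36.4
```

>>> drive_tool([
  [[0, 7, 0, 0, 0, 0], [0, 7, 0, 0, 0, 0], [0, 7, 0, 0, 0, 0], [0, 7, 0, 0, 0, 0], [0, 7, 0, 0, 0, 0], [0, 0, 0, 0, 0, 0]],
])

```text
time: 16.58
position: [0.4323, 0.0355, 0.0355]
tool_rot: [0.983, 0.185, 0.01, -0.003]
ft_force: [-0.3, 0.2, 0.7]
grip_width: 0.0006
grip_force: 0.0
```

```bash
python3 -c "
from h import *
where();nut()" | cut -c1-420
```

```text
t 16.58 fix mm [-77.8  69.5  35.5] F fix [-0.2  0.3  0.7] M [0.01 0.06 0.01] q [-0.19  0.6   2.06  0.03  0.46  0.99]
tool axes in fix
 [[ 1.    -0.     0.02 ]
 [-0.    -1.     0.002]
 [ 0.02  -0.002 -1.   ]]
40 ['0.00:45', '0.05:61', '0.10:73', '0.15:122', '0.20:222', '0.25:223', '0.30:219', '0.35:220', '0.40:223', '0.45:229', '0.50:232', '0.55:231', '0.60:234', '0.65:129', '0.70:89', '0.75:90', '0.80:89', '0.85:87', '0.90:90', '0.95:89', '1.00:91', '1.05:90', '1.10:90', '1.15:91', '1.20:90', '1.25:86', '1.30:89', '1.35:69', '1.40:91', '1.45:101', '1.50:114', '1.55:126', '1.60:115', '1.65:118']
50 ['0.00:44', '0.05:44', '0.10:43', '0.15:43', '0.20:55', '0.25:105', '0.30:104', '0.35:103', '0.40:102', '0.45:127', '0.50:216', '0.55:228', '0.60:158', '0.65:54', '0.70:89', '0.75:88', '0.80:89', '0.85:92', '0.90:84', '0.95:182', '1.00:242', '1.05:245', '1.10:242', '1.15:174', '1.20:102', '1.25:94', '1.30:99', '1.35:98', '1.40:95', '1.45:91', '1.50:90', '1.55:90', '1.60:90', '1.65:90']
60 ['0.00:106', '0.05:107', '0.10:108', '0.15:106', '0.20:106', '0.25:100', '0.30:103', '0.35:102', '0.40:102', '0.45:104', '0.50:103', '0.55:104', '0.60:45', '0.65:54', '0.70:118', '0.75:127', '0.80:132', '0.85:223', '0.90:88', '0.95:89', '1.00:90', '1.05:87', '1.10:86', '1.15:228', '1.20:160', '1.25:118', '1.30:213', '1.35:235', '1.40:235', '1.45:235', '1.50:234', '1.55:234', '1.60:234', '1.65:234']
```

The strap now follows (≈0.40 rad). I continue round the arc.

>>> drive_tool([
  [[-1, 8, 1, 0, 0, 0], [1, 8, 1, 0, 0, 0], [3, 7.5, 0, 0, 0, 0], [4, 7, 0, 0, 0, 0], [4.5, 7, 0, 0, 0, 0], [5, 6, 0, 0, 0, 0], [0, 0, 0, 0, 0, 0]],
])

```text
time: 17.22
position: [0.4651, 0.0012, 0.0334]
tool_rot: [0.983, 0.185, 0.011, -0.002]
ft_force: [-0.2, 0.4, -0.5]
grip_width: 0.0004
grip_force: 0.0
```

```bash
python3 -c "
from h import *
where();nut()" | cut -c1-420
```

```text
t 17.22 fix mm [-59.7  25.6  33.4] F fix [-0.   0.4 -0.5] M [-0.    0.02 -0.04] q [-0.25  0.63  1.98  0.03  0.52  0.93]
tool axes in fix
 [[ 1.     0.001  0.022]
 [ 0.001 -1.     0.   ]
 [ 0.022 -0.    -1.   ]]
40 ['0.00:35', '0.05:33', '0.10:36', '0.15:36', '0.20:36', '0.25:36', '0.30:35', '0.35:35', '0.40:35', '0.45:35', '0.50:36', '0.55:35', '0.60:36', '0.65:35', '0.70:35', '0.75:36', '0.80:38', '0.85:138', '0.90:172', '0.95:173', '1.00:174', '1.05:177', '1.10:184', '1.15:186', '1.20:183', '1.25:186', '1.30:135', '1.35:56', '1.40:34', '1.45:46', '1.50:79', '1.55:75', '1.60:77', '1.65:78']
50 ['0.00:45', '0.05:39', '0.10:37', '0.15:35', '0.20:34', '0.25:34', '0.30:34', '0.35:34', '0.40:34', '0.45:35', '0.50:34', '0.55:35', '0.60:35', '0.65:35', '0.70:34', '0.75:36', '0.80:35', '0.85:34', '0.90:84', '0.95:84', '1.00:98', '1.05:163', '1.10:185', '1.15:188', '1.20:186', '1.25:162', '1.30:54', '1.35:37', '1.40:85', '1.45:127', '1.50:128', '1.55:163', '1.60:145', '1.65:139']
60 ['0.00:16', '0.05:18', '0.10:16', '0.15:17', '0.20:17', '0.25:18', '0.30:17', '0.35:19', '0.40:17', '0.45:55', '0.50:89', '0.55:76', '0.60:36', '0.65:34', '0.70:34', '0.75:35', '0.80:36', '0.85:35', '0.90:39', '0.95:86', '1.00:93', '1.05:173', '1.10:180', '1.15:189', '1.20:190', '1.25:88', '1.30:207', '1.35:206', '1.40:207', '1.45:210', '1.50:212', '1.55:213', '1.60:213', '1.65:213']
```

>>> drive_tool([
  [[-12, -7, 0, 0, 0, 0], [0, 0, 0, 0, 0, -0.123], [0, 0, 0, 0, 0, -0.123], [0, 0, 0, 0, 0, -0.123], [0, 0, 0, 0, 0, -0.123], [0, 0, 0, 0, 0, -0.123], [0, 0, 0, 0, 0, -0.123], [0, 0, 0, 0, 0, -0.123]],
])

```text
time: 17.93
position: [0.4488, 0.0047, 0.0332]
tool_rot: [0.814, 0.581, 0.01, 0.001]
ft_force: [0.3, -0.2, -0.6]
grip_width: 0.0003
grip_force: 0.0
```

>>> drive_tool([
  [[0, 0, 0, 0, 0, -0.123], [0, 0, 0, 0, 0, -0.123], [0, 0, 0, 0, 0, -0.123], [0, 0, 0, 0, 0, -0.123], [0, 0, 0, 0, 0, -0.123], [0, 0, 0, 0, 0, -0.1], [0, 0, 0, 0, 0, 0]],
])

```text
time: 18.52
position: [0.4487, 0.0047, 0.0331]
tool_rot: [0.561, 0.828, 0.008, 0.004]
ft_force: [0.2, -0.2, 0.8]
grip_width: 0.0004
grip_force: 0.0
```

```bash
python3 -c "
from h import *
to(-55,18,34);to(-20,5,34)"
```

```text
t 18.52 fix mm [-73.6  34.8  33.1] F fix [ 0.1 -0.3  0.8] M [-0.05 -0.1   0.01] q [-0.25  0.62  2.02  0.03  0.49 -0.65]
tool axes in fix
 [[-0.009  1.     0.019]
 [ 1.     0.009  0.002]
 [ 0.002  0.019 -1.   ]]
shift tool mm [-17.   18.5  -0.5] 25.1
t 18.52 fix mm [-73.6  34.8  33.1] F fix [ 0.1 -0.3  0.8] M [-0.05 -0.1   0.01] q [-0.25  0.62  2.02  0.03  0.49 -0.65]
tool axes in fix
 [[-0.009  1.     0.019]
 [ 1.     0.009  0.002]
 [ 0.002  0.019 -1.   ]]
shift tool mm [-30.3  53.4   0.1] 61.4
```

>>> drive_tool([
  [[-5.5, 7, 0, 0, 0, 0], [-5.5, 7, 0, 0, 0, 0], [-4.5, 5, 0, 0, 0, 0], [-4.5, 5, 0, 0, 0, 0], [-2.5, 5, 0, 0, 0, 0], [-2.5, 5, 0, 0, 0, 0], [-2, 5, 0, 0, 0, 0], [-2, 5, 0, 0, 0, 0]],
])

```text
time: 19.18
position: [0.5004, -0.006, 0.0337]
tool_rot: [0.562, 0.827, 0.008, 0.004]
ft_force: [-0.7, 0.4, -0.6]
grip_width: 0.0007
grip_force: 0.5
```

>>> drive_tool([
  [[0, 2, 0, 0, 0, 0], [0, 2, 0, 0, 0, 0], [0, 2, 0, 0, 0, 0], [0, 0, 0, 0, 0, 0]],
])

```text
time: 19.52
position: [0.5062, -0.0038, 0.034]
tool_rot: [0.561, 0.827, 0.009, 0.005]
ft_force: [-0.5, -0.5, -0.1]
grip_width: 0.0004
grip_force: 0.2
```

```bash
python3 -c "
from h import *
where();nut()" | cut -c1-480
```

```text
t 19.52 fix mm [-23.1   6.1  34. ] F fix [-0.6 -0.3 -0.1] M [-0.06 -0.01 -0.02] q [-0.24  0.65  1.88  0.02  0.6  -0.63]
tool axes in fix
 [[-0.007  1.     0.019]
 [ 1.     0.007  0.002]
 [ 0.002  0.019 -1.   ]]
40 ['0.00:64', '0.05:59', '0.10:57', '0.15:58', '0.20:58', '0.25:58', '0.30:58', '0.35:56', '0.40:57', '0.45:55', '0.50:55', '0.55:55', '0.60:54', '0.65:56', '0.70:55', '0.75:55', '0.80:57', '0.85:57', '0.90:55', '0.95:57', '1.00:56', '1.05:63', '1.10:109', '1.15:136', '1.20:147', '1.25:145', '1.30:118', '1.35:126', '1.40:126', '1.45:123', '1.50:123', '1.55:126', '1.60:127', '1.65:126']
50 ['0.00:117', '0.05:118', '0.10:94', '0.15:56', '0.20:58', '0.25:58', '0.30:57', '0.35:57', '0.40:57', '0.45:56', '0.50:56', '0.55:56', '0.60:56', '0.65:57', '0.70:56', '0.75:55', '0.80:110', '0.85:145', '0.90:152', '0.95:152', '1.00:136', '1.05:121', '1.10:124', '1.15:128', '1.20:120', '1.25:117', '1.30:116', '1.35:117', '1.40:127', '1.45:124', '1.50:122', '1.55:126', '1.60:126', '1.65:124']
60 ['0.00:58', '0.05:58', '0.10:117', '0.15:116', '0.20:116', '0.25:88', '0.30:56', '0.35:55', '0.40:57', '0.45:56', '0.50:55', '0.55:57', '0.60:109', '0.65:148', '0.70:152', '0.75:146', '0.80:69', '0.85:56', '0.90:54', '0.95:55', '1.00:53', '1.05:56', '1.10:137', '1.15:111', '1.20:88', '1.25:131', '1.30:126', '1.35:132', '1.40:124', '1.45:124', '1.50:123', '1.55:125', '1.60:126', '1.65:153']
```

Nearly there. I press the last millimetres until the stop pin resists.

>>> drive_tool([
  [[0, 1, 0, 0, 0, 0], [0, 1, 0, 0, 0, 0], [0, 0, 0, 0, 0, 0]],
])

```text
time: 19.82
position: [0.5072, -0.0032, 0.0339]
tool_rot: [0.561, 0.828, 0.008, 0.004]
ft_force: [-1.3, -1.3, -0.3]
grip_width: 0.0007
grip_force: 1.0
```

>>> drive_tool([
  [[0, 1, 0, 0, 0, 0], [0, 1, 0, 0, 0, 0], [0, 0, 0, 0, 0, 0]],
])

```text
time: 20.07
position: [0.5081, -0.0029, 0.0338]
tool_rot: [0.561, 0.828, 0.007, 0.003]
ft_force: [-3.9, -5.6, 1.2]
grip_width: 0.0001
grip_force: 2.7
```

The strap is against the pin (about 6 N resistance). I back off, rise to tip height of about 122 mm, then go to the inner side of the lever.

>>> drive_tool([
  [[0, -5, 0, 0, 0, 0], [0, -7, 0, 0, 0, 0], [0, 0, -36, 0, 0, 0], [0, 0, -36, 0, 0, 0], [0, 0, 0, 0, 0, 0], [0, 0, 0, 0, 0, 0]],
])

```text
time: 20.57
position: [0.4989, -0.0078, 0.1077]
tool_rot: [0.562, 0.827, 0.01, 0.007]
ft_force: [-0.6, -0.3, -0.5]
grip_width: 0.0003
grip_force: 0.0
```

```bash
python3 -c "
from h import *
to(0,58,108)
c=grab('wrist');cv2.imwrite('pics/w5.png',cv2.resize(c['img'][:,:,::-1],(800,600)));pickle.dump(c,open('w5.pkl','wb'))
for a in np.arange(.3,1.5,.1):
  s,k=np.sin(a),np.cos(a);print(round(a,1),round(80+65*s-6*k-9.5,1),round(74+65*k+6*s-16.3,1))
"
```

```text
t 20.57 fix mm [-31.4   5.  107.7] F fix [-0.7 -0.1 -0.5] M [-0.09 -0.18  0.01] q [-0.25  0.51  1.86  0.02  0.76 -0.64]
tool axes in fix
 [[-0.006  1.     0.024]
 [ 1.     0.006 -0.   ]
 [-0.001  0.024 -1.   ]]
shift tool mm [52.8 31.7  0.4] 61.6
0.3 84.0 121.6
0.4 90.3 119.9
0.5 96.4 117.6
0.6 102.2 114.7
0.7 107.8 111.3
0.8 112.9 107.3
0.9 117.7 102.8
1.0 122.0 97.9
1.1 125.7 92.5
1.2 128.9 86.8
1.3 131.5 80.9
1.4 133.5 74.7
```

View pics/w5.png

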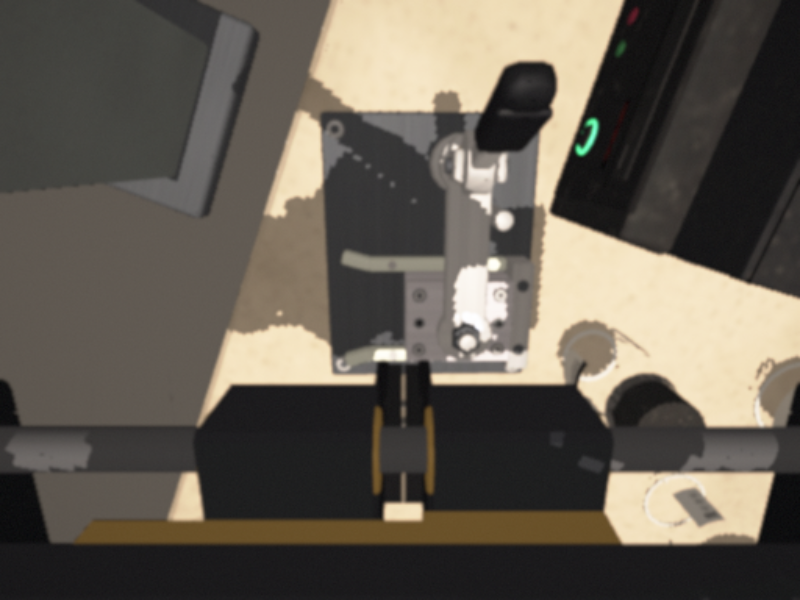

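The picture shows the strap square across the mould, touching the pin at (503,220). The mould is against the stop (~column 508), and the lever grip points out at (520,100). Next I approach the inner side of the lever.

>>> drive_tool([
  [[0, 8, -6, 0, 0, 0], [12, 8, -6, 0, 0, 0], [13, 8, 0, 0, 0, 0], [13, 8, 0, 0, 0, 0], [13, 0, 0, 0, 0, 0], [0, 0, 0, 0, 0, 0], [0, 0, 0, 0, 0, 0]],
])

```text
time: 21.2
position: [0.5063, 0.0522, 0.1175]
tool_rot: [0.561, 0.828, 0.008, 0.003]
ft_force: [-0.6, -0.2, 1.2]
grip_width: 0.0007
grip_force: 0.0
```

```bash
python3 -c "
from h import *
to(0,90,120)"
```

```text
t 21.2 fix mm [ -2.7  58.1 117.5] F fix [-0.6  0.   1.2] M [-0.12 -0.13  0.06] q [-0.12  0.5   1.82  0.02  0.81 -0.51]
tool axes in fix
 [[-0.008  1.     0.016]
 [ 1.     0.008  0.004]
 [ 0.004  0.016 -1.   ]]
shift tool mm [31.8  3.  -2.3] 32.1
```

>>> drive_tool([
  [[8, 1, 0, 0, 0, 0], [8, 1, 0, 0, 0, 0], [8, 1, 0, 0, 0, 0], [8, 0, 0, 0, 0, 0], [6, 0, 1, 0, 0, 0], [6, 0, 3, 0, 0, 0], [0, 0, 0, 0, 0, 0]],
])

```text
time: 21.78
position: [0.494, 0.0947, 0.1144]
tool_rot: [0.561, 0.828, 0.009, 0.004]
ft_force: [0.8, -0.5, 0.6]
grip_width: 0.0004
grip_force: 0.4
```

```bash
cat >>h.py <<'E'
def lever():
    # lever's grip is black: darkest direction from the pivot, at r=30 (shank) and 60 in the wrist view
    c=grab("wrist");pickle.dump(c,open("wl.pkl","wb"));g=cv2.cvtColor(c["img"],cv2.COLOR_RGB2GRAY)
    a=np.arange(.2,1.6,.1)
    for r in (50,70,80,90):
        P=np.c_[np.zeros(len(a)),80+r*np.sin(a),74+r*np.cos(a)]/1000
        uv=proj(c,O+P@RF.T).astype(np.float32);print(r,[f"{x:.1f}:{k}" for x,k in zip(a,cv2.remap(g,uv[:,:1],uv[:,1:],cv2.INTER_LINEAR)[:,0])])
E
python3 -c "
from h import *
where();lever()"
```

```text
t 21.78 fix mm [  1.3 102.3 114.4] F fix [ 0.5 -0.8  0.6] M [-0.16 -0.18  0.01] q [-0.04  0.5   1.84  0.01  0.79 -0.43]
tool axes in fix
 [[-0.007  1.     0.019]
 [ 1.     0.007  0.003]
 [ 0.003  0.019 -1.   ]]
50 ['0.2:76', '0.3:43', '0.4:45', '0.5:24', '0.6:23', '0.7:25', '0.8:29', '0.9:23', '1.0:107', '1.1:55', '1.2:56', '1.3:80', '1.4:132', '1.5:132']
70 ['0.2:69', '0.3:102', '0.4:58', '0.5:23', '0.6:23', '0.7:21', '0.8:76', '0.9:54', '1.0:130', '1.1:127', '1.2:127', '1.3:124', '1.4:122', '1.5:124']
80 ['0.2:60', '0.3:117', '0.4:65', '0.5:19', '0.6:27', '0.7:111', '0.8:55', '0.9:128', '1.0:128', '1.1:123', '1.2:124', '1.3:123', '1.4:125', '1.5:124']
90 ['0.2:63', '0.3:120', '0.4:65', '0.5:21', '0.6:24', '0.7:55', '0.8:129', '0.9:128', '1.0:123', '1.1:124', '1.2:124', '1.3:126', '1.4:125', '1.5:122']
```

The lever is following (~0.6 rad). I continue along its arc.

>>> drive_tool([
  [[5.5, 0, 3.4, 0, 0, 0], [5, 0, 4, 0, 0, 0], [5, 0, 4.5, 0, 0, 0], [0, 0, 0, 0, 0, 0]],
])

```text
time: 22.17
position: [0.4882, 0.1091, 0.102]
tool_rot: [0.561, 0.828, 0.008, 0.004]
ft_force: [0.3, -0.2, 1.1]
grip_width: 0.0004
grip_force: 0.3
```

>>> drive_tool([
  [[4.3, 0, 5, 0, 0, 0], [4, 0, 5.5, 0, 0, 0], [3, 0, 5.7, 0, 0, 0], [0, 0, 0, 0, 0, 0]],
])

```text
time: 22.5
position: [0.4843, 0.1195, 0.0855]
tool_rot: [0.561, 0.827, 0.008, 0.003]
ft_force: [0.5, 0.6, -0.5]
grip_width: 0.0005
grip_force: 0.2
```

```bash
python3 -c "
from h import *
where();lever()"
```

```text
t 22.5 fix mm [  1.2 128.9  85.5] F fix [ 0.7  0.4 -0.5] M [ 0.01 -0.1  -0.03] q [ 0.01  0.55  1.87  0.01  0.71 -0.38]
tool axes in fix
 [[-0.007  1.     0.017]
 [ 1.     0.007  0.004]
 [ 0.004  0.018 -1.   ]]
50 ['0.2:134', '0.3:234', '0.4:101', '0.5:102', '0.6:62', '0.7:61', '0.8:57', '0.9:50', '1.0:25', '1.1:25', '1.2:24', '1.3:25', '1.4:27', '1.5:21']
70 ['0.2:28', '0.3:89', '0.4:233', '0.5:108', '0.6:62', '0.7:59', '0.8:49', '0.9:25', '1.0:25', '1.1:21', '1.2:23', '1.3:22', '1.4:28', '1.5:21']
80 ['0.2:28', '0.3:30', '0.4:197', '0.5:113', '0.6:63', '0.7:58', '0.8:23', '0.9:22', '1.0:21', '1.1:24', '1.2:28', '1.3:33', '1.4:122', '1.5:124']
90 ['0.2:0', '0.3:28', '0.4:88', '0.5:114', '0.6:63', '0.7:60', '0.8:24', '0.9:23', '1.0:24', '1.1:24', '1.2:122', '1.3:123', '1.4:124', '1.5:124']
```

>>> drive_tool([
  [[2, 0, 4, 0, 0, 0], [2, 0, 4, 0, 0, 0], [1, 0, 3, 0, 0, 0], [0, 0, 0, 0, 0, 0]],
])

```text
time: 22.88
position: [0.4832, 0.1236, 0.075]
tool_rot: [0.562, 0.827, 0.008, 0.004]
ft_force: [-0.1, -0.3, 0.4]
grip_width: 0.0005
grip_force: 0.2
```

>>> drive_tool([
  [[0, 0, 2, 0, 0, 0], [0, 0, 2, 0, 0, 0], [0, 0, 0, 0, 0, 0]],
])

```text
time: 23.13
position: [0.4832, 0.1239, 0.0714]
tool_rot: [0.562, 0.827, 0.009, 0.004]
ft_force: [-0.0, 0.1, 0.4]
grip_width: 0.0001
grip_force: 0.5
```

>>> drive_tool([
  [[0, 0, 2, 0, 0, 0], [0, 0, 0, 0, 0, 0]],
])

```text
time: 23.3
position: [0.4834, 0.1238, 0.0695]
tool_rot: [0.562, 0.827, 0.009, 0.004]
ft_force: [-0.7, -0.6, 2.2]
grip_width: 0.0007
grip_force: 0.7
```

>>> drive_tool([
  [[0, 0, 1.5, 0, 0, 0], [0, 0, 0, 0, 0, 0]],
])

```text
time: 23.47
position: [0.4835, 0.1239, 0.0687]
tool_rot: [0.562, 0.827, 0.009, 0.004]
ft_force: [-1.0, 1.6, 7.7]
grip_width: 0.0006
grip_force: 3.9
```

>>> drive_tool([
  [[0, 0, 1.5, 0, 0, 0], [0, 0, 0, 0, 0, 0]],
])

```text
time: 23.63
position: [0.4835, 0.1239, 0.0682]
tool_rot: [0.562, 0.827, 0.009, 0.004]
ft_force: [-3.7, 1.5, 17.2]
grip_width: 0.0004
grip_force: 8.4
```

```bash
python3 -c "
from h import *
where();lever()"
```

```text
t 23.63 fix mm [  2.1 133.3  68.2] F fix [-2.9  2.7 17.2] M [0.63 0.33 0.06] q [ 0.02  0.58  1.88  0.02  0.67 -0.37]
tool axes in fix
 [[-0.006  1.     0.019]
 [ 1.     0.006  0.003]
 [ 0.003  0.019 -1.   ]]
50 ['0.2:29', '0.3:29', '0.4:88', '0.5:100', '0.6:252', '0.7:38', '0.8:50', '0.9:62', '1.0:61', '1.1:53', '1.2:27', '1.3:26', '1.4:25', '1.5:27']
70 ['0.2:0', '0.3:28', '0.4:29', '0.5:89', '0.6:246', '0.7:47', '0.8:63', '0.9:58', '1.0:25', '1.1:24', '1.2:26', '1.3:22', '1.4:22', '1.5:21']
80 ['0.2:0', '0.3:0', '0.4:28', '0.5:28', '0.6:239', '0.7:51', '0.8:63', '0.9:26', '1.0:23', '1.1:24', '1.2:20', '1.3:22', '1.4:21', '1.5:21']
90 ['0.2:0', '0.3:0', '0.4:0', '0.5:27', '0.6:222', '0.7:58', '0.8:60', '0.9:25', '1.0:25', '1.1:21', '1.2:21', '1.3:21', '1.4:123', '1.5:124']
```

The end stop resists at the predicted height. One last firm push, then I lift straight off.

>>> drive_tool([
  [[0, 0, 1, 0, 0, 0], [0, 0, 0, 0, 0, 0], [0, 0, 0, 0, 0, 0], [0, 0, 0, 0, 0, 0]],
])

```text
time: 24.02
position: [0.4836, 0.124, 0.068]
tool_rot: [0.561, 0.827, 0.009, 0.005]
ft_force: [-4.4, 1.3, 21.8]
grip_width: 0.0004
grip_force: 11.3
```

>>> drive_tool([
  [[0, 0, -5, 0, 0, 0], [0, 0, -15, 0, 0, 0], [0, 0, -30, 0, 0, 0], [0, 0, -30, 0, 0, 0], [0, -20, -20, 0, 0, 0], [0, -30, 0, 0, 0, 0], [-20, -20, 0, 0, 0, 0], [0, 0, 0, 0, 0, 0]],
])

```text
time: 24.68
position: [0.4209, 0.0762, 0.1642]
tool_rot: [0.562, 0.827, 0.007, 0.003]
ft_force: [0.3, 0.1, -0.4]
grip_width: 0.0007
grip_force: 0.0
```

```bash
python3 -c "
from h import *
where();lever()
for n in ('scene','side'): pass
c=pickle.load(open('wl.pkl','rb'));g=cv2.cvtColor(c['img'],cv2.COLOR_RGB2GRAY)
# end of black grip along the lever at theta 1.48 (r) and at 1.3
r=np.arange(20,110,4.)
for a in (1.48,1.39,1.2):
  P=np.c_[0*r,80+r*np.sin(a),74+r*np.cos(a)]/1000
  uv=proj(c,O+P@RF.T).astype(np.float32);print(a,[f'{int(x)}:{k}' for x,k in zip(r,cv2.remap(g,uv[:,:1],uv[:,1:],cv2.INTER_LINEAR)[:,0])])
mouldx([-16,-18])
"
```

```text
t 24.68 fix mm [-73.6 111.6 164.2] F fix [ 0.3 -0.  -0.4] M [ 0.   -0.06 -0.01] q [-0.09  0.33  1.96  0.01  0.84 -0.48]
tool axes in fix
 [[-0.005  1.     0.015]
 [ 1.     0.005  0.002]
 [ 0.002  0.015 -1.   ]]
50 ['0.2:107', '0.3:108', '0.4:110', '0.5:110', '0.6:108', '0.7:107', '0.8:108', '0.9:108', '1.0:109', '1.1:54', '1.2:20', '1.3:22', '1.4:20', '1.5:20']
70 ['0.2:35', '0.3:233', '0.4:234', '0.5:230', '0.6:229', '0.7:166', '0.8:174', '0.9:100', '1.0:224', '1.1:190', '1.2:30', '1.3:20', '1.4:18', '1.5:20']
80 ['0.2:28', '0.3:233', '0.4:56', '0.5:215', '0.6:227', '0.7:224', '0.8:220', '0.9:227', '1.0:229', '1.1:229', '1.2:83', '1.3:23', '1.4:19', '1.5:19']
90 ['0.2:114', '0.3:232', '0.4:25', '0.5:20', '0.6:226', '0.7:222', '0.8:230', '0.9:227', '1.0:226', '1.1:222', '1.2:229', '1.3:227', '1.4:228', '1.5:228']
1.48 ['20:116', '24:117', '28:116', '32:117', '36:43', '40:19', '44:20', '48:20', '52:21', '56:20', '60:20', '64:21', '68:21', '72:20', '76:22', '80:20', '84:182', '88:228', '92:228', '96:226', '100:227', '104:225', '108:209']
1.39 ['20:115', '24:116', '28:117', '32:117', '3
[... 227 characters left out ...]
114', '40:102', '44:22', '48:20', '52:19', '56:20', '60:19', '64:20', '68:26', '72:37', '76:59', '80:83', '84:197', '88:228', '92:229', '96:227', '100:224', '104:230', '108:229']
['-70:59', '-68:59', '-66:60', '-64:59', '-62:59', '-60:59', '-58:59', '-56:58', '-54:58', '-52:73', '-50:93', '-48:86', '-46:47', '-44:31', '-42:31', '-40:31', '-38:31', '-36:32', '-34:31', '-32:30', '-30:32', '-28:32', '-26:32', '-24:31', '-22:31', '-20:31', '-18:32', '-16:33', '-14:31', '-12:31', '-10:31', '-8:30', '-6:32', '-4:32', '-2:31', '0:31', '2:32', '4:32', '6:30', '8:31', '10:32', '12:31', '14:32', '16:32', '18:32', '20:30', '22:31', '24:31', '26:31', '28:31', '30:31', '32:31', '34:31', '36:32', '38:31']
```

The grip now runs from r = 35 to 83 mm along the 1.48 rad line, which matches the lever fully down (34 to 82 mm), and the robot touches nothing. Handing in.

```bash
python3 -c "
from rig import ticket
print(ticket.hand_in())"
```

```text
the job is handed in; nothing more can be done
None
```

The job is handed in at about 25 s: the mould was pushed home against the back stop, the strap lies square against its stop pin, and the cam lever is down at its end stop with the robot clear; I did not measure the pad's force on the mould, and hand-in returned no verdict.

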